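# Find the socket key that fits the centrifuge's rotor nut and tighten it

## Task

The hexagon nut that holds the rotor of the small bench centrifuge has worked loose, and only one of the three T-handled socket keys on the blue-green mat fits it: try the keys on the nut, and stand each one that does not fit back upright on the mat. Push the key that fits all the way down over the nut, turn it clockwise (seen from above) until the nut is tight against its stop, and finish there, still gripping that key fully seated on the tight nut. Leave the two dropper bottles and the glass dish standing where they are.

Things in the scene. Friction and masses are not known exactly. Their poses are not given: they have to be found in the camera images.
- nut_seat (a point): Centre of the underside of the bright steel rotor nut, on its axis, at the top of its washer; turns with the nut, z up. Hexagon 24 mm across flats with a corner on this point's +x axis (corners every 60 degrees), 14 mm high, top edge chamfered over 3 mm to 19 mm across; a 15 mm stud ends 17 mm above this point. Washer 47 mm across; beyond it the black rotor slopes down.
- rotor_nut (a joint): Angle of the nut, rad, about its upright axis; grows as it is tightened (clockwise from above), range 0 to 1.2. Starts loose at 0.2 to 0.6; 1.2 is the hard stop: tight. Turns against about 0.08 N m of friction and stays where left. The nut is greased, so it cannot be dragged round by a key pressed on its top. The rotor is locked and does not turn.
- key_blue: Socket key, blue T-handle, 78 mm high, 100 to 190 g, standing mouth down. Origin: centre of the mouth rim (underside); z up. Round steel socket 41 mm across up to 32 mm, neck 16 mm thick, then the handle: a flat-sided bar along key x, 70 mm long, 18 mm thick (y), from 52 to 78 mm. Hexagon mouth 20 mm deep, a corner on key +x. Hexagon size unknown (see mat).
- key_grey: Socket key with a grey T-handle; from outside the same as key_blue but for the colour. Hexagon size unknown (see mat).
- key_yellow: Socket key with a yellow T-handle; from outside the same as key_blue but for the colour. Hexagon size unknown (see mat).
- mat: Blue-green silicone mat, fixed, 116 (x) by 330 (y) by 3 mm; origin: centre of its underside. Three keys stand on it in a row along y, 100 mm apart, in any order. Inside, across flats, one is 20 mm (too small: stops on top of the nut), one 25.5 mm (fits: its rim reaches the washer and it turns the nut), one 30 mm (too large: reaches the washer too but spins freely round the nut).
- centrifuge: White bench centrifuge, fixed, 176 (x) by 196 (y) mm, 104 mm high, front panel on its -x side, bowl and rotor open on top, the nut's axis through the origin (centre of the underside). The lid stands open at the +x side and leans back: 85 mm behind the nut's axis at its foot, 200 mm at its top edge, 240 mm above the worktop.
- dropper_white: White dropper bottle with a white cap, 25 mm across, 88 mm high, standing to the left of the centrifuge. Origin: centre of its underside. Not to be disturbed.
- dropper_red: White dropper bottle with a red cap, 25 mm across, 84 mm high, beside the other. Origin: centre of its underside. Not to be disturbed.
- watch_glass: Small glass dish, 57 mm across, 14 mm high, on the worktop beyond the right-hand end of the mat. Origin: centre of its underside. Not to be disturbed.
Not all that is in view belongs to the job. What is shaped like the key_yellow but purple is not meant.

How it is judged:
On the way, in this order (a step that is already met when the one before it is completed fails the run):
1. a key is pushed fully down over the still loose nut (value of joint rotor_nut below 1.05 rad and ((horizontal distance between key_blue and nut_seat below 0.003 m and z of key_blue in the frame of nut_seat below 0.004 m and angle between key_blue's own z axis and vertical below 0.1 rad) or (horizontal distance between key_grey and nut_seat below 0.003 m and z of key_grey in the frame of nut_seat below 0.004 m and angle between key_grey's own z axis and vertical below 0.1 rad) or (horizontal distance between key_yellow and nut_seat below 0.003 m and z of key_yellow in the frame of nut_seat below 0.004 m and angle between key_yellow's own z axis and vertical below 0.1 rad))), for 0.2 s.
2. with a key fully down over it, the nut is turned tight (value of joint rotor_nut above 1.14 rad and ((horizontal distance between key_blue and nut_seat below 0.003 m and z of key_blue in the frame of nut_seat below 0.004 m and angle between key_blue's own z axis and vertical below 0.1 rad) or (horizontal distance between key_grey and nut_seat below 0.003 m and z of key_grey in the frame of nut_seat below 0.004 m and angle between key_grey's own z axis and vertical below 0.1 rad) or (horizontal distance between key_yellow and nut_seat below 0.003 m and z of key_yellow in the frame of nut_seat below 0.004 m and angle between key_yellow's own z axis and vertical below 0.1 rad))), for 0.2 s.
At the end, for the whole second after the job is handed in: The nut is tight (above 1.14 of 1.2 rad) and the gripper still holds (over 1 N) a key that sits on it at rest: axis within 3 mm, rim within 4 mm of the washer, upright within 0.1 rad. The two other keys stand upright with their centres over the mat (value of joint rotor_nut above 1.14 rad and ((horizontal distance between key_blue and nut_seat below 0.003 m and z of key_blue in the frame of nut_seat below 0.004 m and angle between key_blue's own z axis and vertical below 0.1 rad and contact force between the fingers and key_blue above 1 N and linear speed of key_blue below 0.02 m/s) or (horizontal distance between key_grey and nut_seat below 0.003 m and z of key_grey in the frame of nut_seat below 0.004 m and angle between key_grey's own z axis and vertical below 0.1 rad and contact force between the fingers and key_grey above 1 N and linear speed of key_grey below 0.02 m/s) or (horizontal distance between key_yellow and nut_seat below 0.003 m and z of key_yellow in the frame of nut_seat below 0.004 m and angle between key_yellow's own z axis and vertical below 0.1 rad and contact force between the fingers and key_yellow above 1 N and linear speed of key_yellow below 0.02 m/s)) and ((horizontal distance between key_blue and nut_seat below 0.003 m and z of key_blue in the frame of nut_seat below 0.004 m and angle between key_blue's own z axis and vertical below 0.1 rad) or (angle between key_blue's own z axis and vertical below 0.1 rad and z of key_blue in the frame of mat below 0.008 m and x of key_blue in the frame of mat between -0.058 and 0.058 m and y of key_blue in the frame of mat between -0.165 and 0.165 m)) and ((horizontal distance between key_grey and nut_seat below 0.003 m and z of key_grey in the frame of nut_seat below 0.004 m and angle between key_grey's own z axis and vertical below 0.1 rad) or (angle between key_grey's own z axis and vertical below 0.1 rad and z of key_grey in the frame of mat below 0.008 m and x of key_grey in the frame of mat between -0.058 and 0.058 m and y of key_grey in the frame of mat between -0.165 and 0.165 m)) and ((horizontal distance between key_yellow and nut_seat below 0.003 m and z of key_yellow in the frame of nut_seat below 0.004 m and angle between key_yellow's own z axis and vertical below 0.1 rad) or (angle between key_yellow's own z axis and vertical below 0.1 rad and z of key_yellow in the frame of mat below 0.008 m and x of key_yellow in the frame of mat between -0.058 and 0.058 m and y of key_yellow in the frame of mat between -0.165 and 0.165 m))); the arm keeps its last pose, push and grip.
It fails at once if a key falls over (angle between any of key_blue, key_grey, key_yellow's own z axis and vertical above 0.7 rad).
It fails at once if a dropper bottle or the glass dish is shifted more than 20 mm or knocked over (distance of any of dropper_white, dropper_red, watch_glass from where it was at the start of the episode above 0.02 m or angle between any of dropper_white, dropper_red's own z axis and vertical above 0.5 rad).
It also fails if it takes over 72 s, if anything falls off the work surface, if the arm or the gripper's body presses on something with over 40 N, if the wrist force passes 120 N, or if a joint passes its speed limit or range.

## Robot

A 6-joint arm with a two-finger parallel gripper is mounted at the origin on a cart in front of the work surface, level with it; the furniture and walls round the work are solid. World frame = base frame: x ahead of the robot, y to its left, z up, the work surface at z = 0. Lengths are in m, angles in rad, forces in N, time in s.
With the tool pointing down it reaches from about 0.35 to 0.975 m from the base axis. Payload 4.9 kg.
Tool frame: the origin (TCP) lies midway between the tips of the shut fingers; the grasp point (between the pads) lies env.pinch_z behind it (env.pinch_z is the distance from the TCP to the grasp point, in m); z points along the fingers, y is the direction in which the jaws open and shut (so a half turn about z gives the same grasp; the last joint's range is limited). The gripper opens to 85 mm and grips with 20 to 120 N. Pads are 22 mm wide; open, the fingers measure 114 mm over their backs; the gripper's body (76 mm by 85 mm) begins 54 mm behind the grasp point. The pads swing forward as they close: fully open they stand 13 mm farther back than shut.
Start: joints at [-1.294, 0.053, 1.613, -0, 1.476, -0.119], TCP at [0.241, -0.577, 0.209] pointing down, gripper open.
Joint ranges: [-3.01, 3.01], [-1.01, 2.22], [0.06, 2.58], [-1.02, 4.17], [0.09, 2.62], [-3.14, 3.14]. Speed limits (rad/s): [2.57, 2.57, 3.14, 3.14, 3.14, 3.14].

## Interface

Orientations are given as a unit quaternion [x, y, z, w].
In Python, from workcell import env gives the robot as it stands. The module is installed in compiled form; this text tells all that it offers.
- The arm moves only by the shell command python3 -m pendant 'ROWS'. ROWS is a JSON object of lists of equal length, an entry for each row: "dr": the turn, a rotation vector about the tool's x, y, z in rad, a list of three; "linear": the shift along the tool's x, y, z in m, a list of three; "hand": the opening in per cent of the stroke, from 0 (shut) to 100 (fully open). In form: {"dr": [[rx, ry, rz], ...], "linear": [[dx, dy, dz], ...], "hand": [hand, ...]}. A call has 1 to 10 rows; each row is the pose to reach, as a shift and turn from the pose measured when the call began, along the tool's axes at that moment; what a row does not reach only later rows make up. A row lasts 1/8 s, in which the tool goes at most 62.5 mm and 10.7 degrees, less where a joint would pass 70% of its speed; a pose out of reach is approached as far as the arm can. A call with a gripper value outside its range is refused whole. The fingers move at their own pace and stop on an object; the grip force is fixed at half the most. Time passes only in rows, so rows that repeat a pose let the fingers close. It gives the time, the measured TCP pose, the force and the opening at its end, in the units of the state.
- env.observe(): the state, without advancing time (a new reading comes with each control period).
- env.grab_frame(name): name is "side" or "top"; returns the picture (384x512x3 uint8, red, green, blue); there is no depth.
- env.get_calibration(name): a dict with "vertical_fov" (degrees; the focal length in pixels is half the picture's height over the tangent of half this angle, whatever the lens; pixels are square), "cx", "cy" (the principal point, pixels), "k1" (the pictures are not rectified: a ray, as slopes to the right and down, at radius r is drawn at 1 + k1 r^2 times it, then the intrinsics apply), "R" (3x3) and "t" (3): a world point X has camera coordinates R X + t. Camera axes: x right, y down, z forward; pixel columns grow to the right and rows downward; lengths in m; the calibration is good to about 2 mm. A picture is of the moment at which its call begins. get_calibration takes no time and is no camera call.
- env.hand_in(): hands the job in, once; it reports no verdict.
Trained networks look in the newest picture that a camera, given by its name, has taken for a name from the list of things; names that differ only in an ending like _2 or _b are one class to them, and where a whole thing is asked for, a point or a joint stands for the part that bears it (a point fixed in the world has none). Each returns a list of dicts, best first, with "confidence" (0 to 1); they miss things now and then, are a little off and sometimes report something else, mostly with a low value. They report only what shows in the picture. A call takes as long as a camera call. They do not tell look-alikes from the thing itself.
- env.outline_of(camera, name): "pixels" (384x512 bool, what is visible of it) and "at" ([row, column] as shares, 0 to 1, of the picture: columns of its width, rows of its height, amid what is visible of it).
- env.pinpoint(camera, name): "at" ([row, column] as shares, 0 to 1, of the picture: columns of its width, rows of its height: a listed point, or the origin of a listed thing).
The state is a dict: "clock": time; "joint_pos": joint angles; "qvel": joint speeds; "tau": joint torques, N m; "position": TCP position; "tool_rot": TCP orientation; "wrist_force": force on the tool from outside, world axes, zero at the start; "torque": the same for the moment, N m; "grip_width": opening from 0.0 (shut) to 1.0 (fully open).
Only numpy, scipy, OpenCV 4.12 (cv2) and the standard library are available. Lean on these libraries where they do the work, as an engineer would, in place of code of your own. Each camera call takes 0.05 s, during which the arm holds its last target.

## Working session

There is one attempt and no reset: what is moved stays moved. The work goes in short steps, Python scripts to look and compute and a shell command to move; the robot and the scene stay as the last step left them, time stands still between calls to the robot, and variables do not carry over. Pictures are saved under pics/ and viewed, and the job is handed in when it is done.

```bash
mkdir -p pics; ls; python3 - <<'E'
from workcell import env
import cv2
print(env.observe(), env.pinch_z)
for n in ("side","top"):
    im=env.grab_frame(n); cv2.imwrite(f"pics/{n}0.png",im[:,:,::-1]); print(n,env.get_calibration(n))
print(env.observe()["clock"])
E
```

```text
pics
{'clock': 0.0, 'joint_pos': array([-1.29401780e+00,  5.33720762e-02,  1.61428483e+00, -2.80482818e-05,
        1.47600852e+00, -1.18997624e-01]), 'qvel': array([ 5.62013401e-04, -1.31736664e-03,  1.44400361e-03,  1.07473119e-04,
        8.54033781e-04, -2.32077353e-05]), 'tau': array([ 1.45308553e-03, -3.93677545e+01, -3.70171595e+01, -7.99256009e-05,
        6.96938179e-03, -1.96749966e-05]), 'position': array([ 0.24076298, -0.57604172,  0.20815912]), 'tool_rot': array([ 9.80483176e-01,  1.96600272e-01, -9.55925453e-05, -1.03206224e-03]), 'wrist_force': array([ 0.63944357,  0.80357942, -0.44034157]), 'torque': array([-0.00027674, -0.07643014, -0.0343994 ]), 'grip_width': 1.001081183877602} 0.0187
side {'vertical_fov': 45.51908181095841, 'cx': 258.3152515102047, 'cy': 192.37051211693756, 'k1': -0.05168670790181145, 'R': array([[-0.92443547, -0.38070322,  0.02200278],
       [-0.15229878,  0.31568805, -0.9365608 ],
       [ 0.34960569, -0.86914102, -0.34981387]]), 't': array([0.51681788, 0.18990089, 1.42360095])}
top {'vertical_fov': 46.10518377291637, 'cx': 252.3256264256707, 'cy': 192.64094643634047, 'k1': -0.15884362880938316, 'R': array([[-0.44349524, -0.89626367, -0.00483786],
       [-0.85877126,  0.42647572, -0.28395491],
       [ 0.2565617 , -0.12177803, -0.95882543]]), 't': array([0.2474679 , 0.49954553, 1.55462602])}
0.1
```

View pics/side0.png

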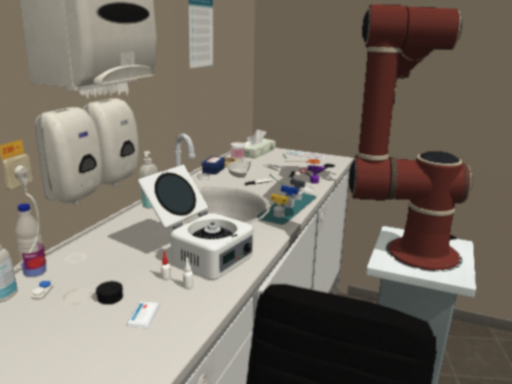

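View pics/top0.png

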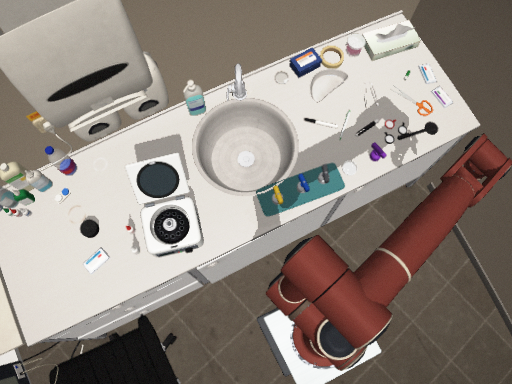

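Side view: yellow (280,200), blue (290,189) and grey (about 300,178) stand on the mat, the purple decoy is at (317,173), and the nut is at (213,228). Top view: yellow (278,196), blue (303,183), grey (324,175), purple decoy (377,151) off the mat, nut (170,225).

```bash
cat > h.py <<'E'
from workcell import env
import numpy as np, cv2
from scipy.spatial.transform import Rotation as Ro
def K(n):
    c=env.get_calibration(n); f=192/np.tan(np.radians(c['vertical_fov'])/2)
    return c,f
def proj(n,X):
    c,f=K(n); X=np.atleast_2d(X); p=X@np.array(c['R']).T+c['t']; s=p[:,:2]/p[:,2:]
    s=s*(1+c['k1']*(s**2).sum(1,keepdims=True)); return s*f+[c['cx'],c['cy']]
def ray(n,uv):
    c,f=K(n); d=(np.array(uv,float)-[c['cx'],c['cy']])/f; s=d.copy()
    for _ in range(30): s=d/(1+c['k1']*(s@s))
    R=np.array(c['R']); return -R.T@c['t'], R.T@np.array([s[0],s[1],1])
def onz(n,uv,z):
    o,d=ray(n,uv); return o+d*(z-o[2])/d[2]
def tri(a,b):
    A=[];y=[]
    P=np.zeros((3,3));q=np.zeros(3)
    for n,uv in (("side",a),("top",b)):
        o,d=ray(n,uv); d=d/np.linalg.norm(d); M=np.eye(3)-np.outer(d,d); P+=M;q+=M@o
    return np.linalg.solve(P,q)
def uv(at): return [at[1]*512,at[0]*384]
def shot(n,f,crop=None,s=1):
    im=env.grab_frame(n)[:,:,::-1]
    if crop: x,y,w,h=crop; im=cv2.resize(im[y:y+h,x:x+w],None,fx=s,fy=s,interpolation=cv2.INTER_CUBIC)
    cv2.imwrite('pics/'+f,im)
def st():
    o=env.observe(); print('t%.2f'%o['clock'],'pos',o['position'].round(4),'yaw(tool y)',Ro.from_quat(o['tool_rot']).as_matrix().round(3).tolist(),'F',o['wrist_force'].round(2),'M',o['torque'].round(2),'g',round(o['grip_width'],3)); return o
E
python3 - <<'E'
from h import *
shot('top','topkeys.png',(235,130,170,90),4.5); shot('side','sidekeys.png',(230,130,120,110),5)
for t in ['nut_seat','key_blue','key_grey','key_yellow','mat','centrifuge','dropper_white','dropper_red','watch_glass']:
    r={}
    for n in ('side','top'):
        l=env.pinpoint(n,t); r[n]=uv(l[0]['at']) if l else None
        print(t,n,[(np.round(uv(i['at']),1).tolist(),round(i['confidence'],2)) for i in l[:3]])
    if r['side'] and r['top']: print('   tri',tri(r['side'],r['top']).round(4), 'top@z0',onz('top',r['top'],{'nut_seat':.1}.get(t,.003)).round(4),'side@', onz('side',r['side'],{'nut_seat':.1}.get(t,.003)).round(4))
st()
E
```

```text
nut_seat side [([210.9, 230.0], 0.48)]
nut_seat top [([171.5, 222.2], 0.36)]
   tri [0.5829 0.3055 0.0936] top@z0 [0.5794 0.3045 0.1   ] side@ [0.5784 0.3172 0.1   ]
key_blue side [([288.8, 206.3], 0.72)]
key_blue top [([303.4, 182.5], 0.74)]
   tri [ 0.5215 -0.2046 -0.0073] top@z0 [ 0.5258 -0.2007  0.003 ] side@ [ 0.5064 -0.1793  0.003 ]
key_grey side [([297.5, 197.7], 0.72)]
key_grey top [([323.1, 182.2], 0.68)]
   tri [ 0.4959 -0.2665  0.0088] top@z0 [ 0.4934 -0.2689  0.003 ] side@ [ 0.5042 -0.2816  0.003 ]
key_yellow side [([278.5, 216.9], 0.63), ([314.6, 180.8], 0.47)]
key_yellow top [([373.5, 154.9], 0.76), ([277.8, 195.8], 0.71)]
   tri [ 0.6192 -0.5868 -0.233 ] top@z0 [ 0.5034 -0.5018  0.003 ] side@ [ 0.5075 -0.0665  0.003 ]
mat side [([283.8, 204.4], 0.77)]
mat top [([300.3, 188.5], 0.84)]
   tri [ 0.5172 -0.1759  0.0082] top@z0 [ 0.5101 -0.1789  0.003 ] side@ [ 0.5303 -0.1892  0.003 ]
centrifuge side [([210.1, 258.8], 0.81)]
centrifuge top [([174.8, 232.6], 0.61)]
   tri [0.5729 0.3187 0.0059] top@z0 [0.5657 0.3161 0.003 ] side@ [0.5846 0.3134 0.003 ]
dropper_white side [([184.7, 285.8], 0.7)]
dropper_white top []
dropper_red side [([167.5, 275.2], 0.7)]
dropper_red top [([131.3, 230.5], 0.42)]
   tri [0.6405 0.4585 0.0122] top@z0 [0.645  0.4607 0.003 ] side@ [0.6474 0.4458 0.003 ]
watch_glass side [([307.2, 188.5], 0.63)]
watch_glass top [([346.6, 164.4], 0.73)]
   tri [ 0.5048 -0.385   0.0106] top@z0 [ 0.5161 -0.3861  0.003 ] side@ [ 0.5001 -0.4035  0.003 ]
t1.10 pos [ 0.241  -0.5767  0.2094] yaw(tool y) [[0.923, 0.386, -0.0], [0.386, -0.923, 0.0], [0.0, -0.0, -1.0]] F [-0.36  0.86  0.32] M [-0.03 -0.   -0.02] g 0.997
```

View pics/topkeys.png

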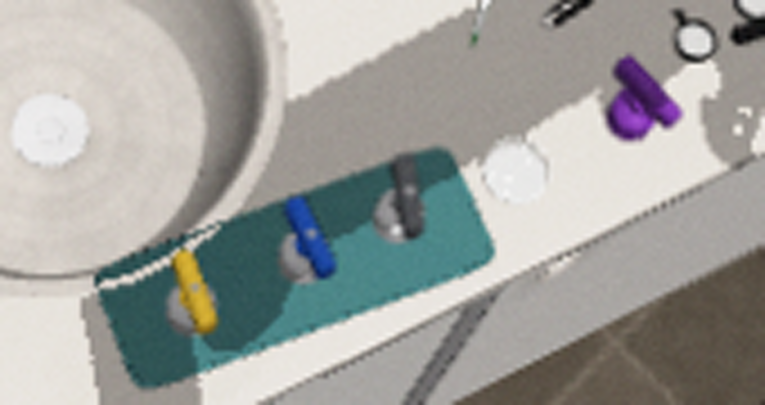

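View pics/sidekeys.png

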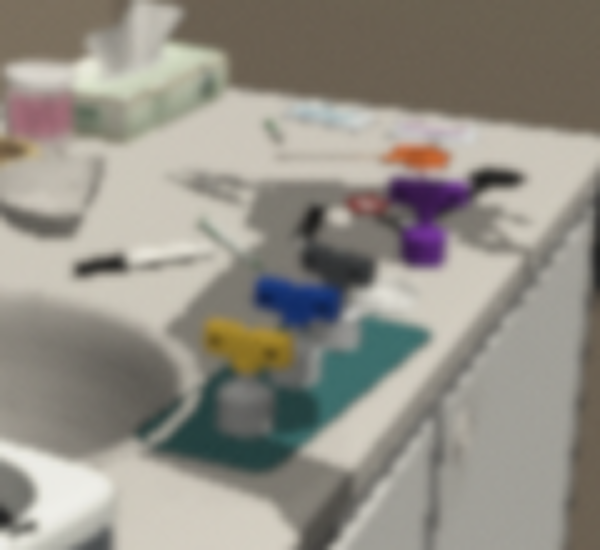

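Candidates in the top view are yellow (278,196), blue (303,183), grey (324,175) and purple (377,151). The purple one stands off the mat, so it's the decoy. The close crops confirm this. Next I'll fit the handle boxes precisely on averaged frames.

```bash
cat > fit.py <<'E'
from h import *
from scipy.optimize import minimize
def avg(n,k=6): return np.mean([env.grab_frame(n).astype(float) for _ in range(k)],0)
def softmask(im,kind):
    hsv=cv2.cvtColor(np.clip(im,0,255).astype(np.uint8),cv2.COLOR_RGB2HSV).astype(int); H,S,V=hsv[...,0],hsv[...,1],hsv[...,2]
    if kind=='yellow': return ((H>17)&(H<32)&(S>140)).astype(float)
    if kind=='blue': return ((H>105)&(H<128)&(S>130)).astype(float)
    if kind=='grey': return ((S<60)&(V<105)).astype(float)
def render(n,pts,win,s=8):
    x,y,w,h=win; p=(proj(n,pts)-[x-.5+0,y-.5+0])*s
    hull=cv2.convexHull((p*16).round().astype(np.int32)); m=np.zeros((h*s,w*s),np.uint8); cv2.fillConvexPoly(m,hull,1,cv2.LINE_8,4)
    return m.reshape(h,s,w,s).mean((1,3))
def bar(x,y,a,z=.003):
    c,s=np.cos(a),np.sin(a); 
    return np.array([[x+c*u-s*v,y+s*u+c*v,z+w] for u in(-.035,.035) for v in(-.009,.009) for w in(.052,.078)])
E
python3 - <<'E'
from fit import *
for n in('side','top'): np.save(n+'.npy',avg(n))
st()
E
cat > f1.py <<'E'
from fit import *
I={n:np.load(n+'.npy') for n in('side','top')}
for k,c,yaw in (('yellow',(.51,-.09),0),('blue',(.51,-.19),0),('grey',(.51,-.28),0)):
    for cams in (('top',),('side',),('top','side')):
        best=None
        W={}
        for n in cams:
            p=proj(n,[*c,.068])[0]; win=(int(p[0])-18,int(p[1])-18,36,36); W[n]=(win,softmask(I[n],k)[win[1]:win[1]+36,win[0]:win[0]+36])
            nl,l,s_,ce=cv2.connectedComponentsWithStats(W[n][1].astype(np.uint8))
            b=1+np.argmax(s_[1:,4]) ; W[n]=(win,(l==b).astype(float))
        cost=lambda q:sum(((render(n,bar(q[0],q[1],q[2]),W[n][0])-W[n][1])**2).sum() for n in cams)
        for a in np.radians(range(-80,100,20)):
            r=minimize(cost,[*c,a],method='Nelder-Mead',options=dict(initial_simplex=[[c[0],c[1],a],[c[0]+.02,c[1],a],[c[0],c[1]+.02,a],[c[0],c[1],a+.3]],xatol=1e-4,fatol=1e-3))
            if best is None or r.fun<best.fun: best=r
        print(k,cams,best.x[:2].round(4),'yaw',np.degrees(best.x[2]).round(1),best.fun.round(1),[W[n][1].sum() for n in cams])
E
python3 f1.py
```

```text
t1.70 pos [ 0.241  -0.5767  0.2094] yaw(tool y) [[0.923, 0.386, 0.0], [0.386, -0.923, -0.0], [-0.0, 0.0, -1.0]] F [ 1.27  0.04 -0.61] M [-0.01  0.04  0.03] g 0.998
yellow ('top',) [ 0.5126 -0.0796] yaw -9.0 26.7 [np.float64(89.0)]
yellow ('side',) [ 0.5145 -0.0843] yaw -30.7 34.7 [np.float64(114.0)]Traceback (most recent call last):
  File "f1.py", line 13, in <module>
    r=minimize(cost,[*c,a],method='Nelder-Mead',options=dict(initial_simplex=[[c[0],c[1],a],[c[0]+.02,c[1],a],[c[0],c[1]+.02,a],[c[0],c[1],a+.3]],xatol=1e-4,fatol=1e-3))
    res = _minimize_neldermead(fun, x0, args, callback, bounds=bounds,
                               **options)
    fxcc = func(xcc)
    fx = function(np.copy(x), *(wrapper_args + args))
  File "f1.py", line 11, in <lambda>
    cost=lambda q:sum(((render(n,bar(q[0],q[1],q[2]),W[n][0])-W[n][1])**2).sum() for n in cams)
                  ~~~^^^^^^^^^^^^^^^^^^^^^^^^^^^^^^^^^^^^^^^^^^^^^^^^^^^^^^^^^^^^^^^^^^^^^^^^^^
  File "f1.py", line 11, in <genexpr>
    cost=lambda q:sum(((render(n,bar(q[0],q[1],q[2]),W[n][0])-W[n][1])**2).sum() for n in cams)
                        ~~~~~~^^^^^^^^^^^^^^^^^^^^^^^^^^^^^^^
  File "fit.py", line 10, in render
    x,y,w,h=win; p=(proj(n,pts)-[x-.5+0,y-.5+0])*s
                    ~~~~^^^^^^^
  File "h.py", line 8, in proj
    c,f=K(n); X=np.atleast_2d(X); p=X@np.array(c['R']).T+c['t']; s=p[:,:2]/p[:,2:]
        ~^^^
  File "h.py", line 5, in K
    c=env.get_calibration(n); f=192/np.tan(np.radians(c['vertical_fov'])/2)
ValueError: time passes only in moves, steps and waits
```

```bash
python3 - <<'E'
from workcell import env
import pickle
pickle.dump({n:env.get_calibration(n) for n in('side','top')},open('cal.pkl','wb'))
E
python3 - <<'E'
s=open('h.py').read()
s=s.replace("def K(n):\n    c=env.get_calibration(n);","import pickle\nCAL=pickle.load(open('cal.pkl','rb'))\ndef K(n):\n    c=CAL[n];")
open('h.py','w').write(s)
import numpy as np,cv2,sys
sys.path.insert(0,'.')
import os;os.chdir('.')
from fit import *
from h import *
T=np.load('top.npy');S=np.load('side.npy')
a=cv2.resize(T[150:215,255:345][:,:,::-1].clip(0,255).astype(np.uint8),None,fx=8,fy=8,interpolation=cv2.INTER_NEAREST)
cv2.imwrite('pics/tz.png',a)
a=cv2.resize(S[165:225,260:330][:,:,::-1].clip(0,255).astype(np.uint8),None,fx=8,fy=8,interpolation=cv2.INTER_NEAREST)
cv2.imwrite('pics/sz.png',a)
b=np.hstack([cv2.resize(T[190:260,135:205],None,fx=5.5,fy=5.5,interpolation=cv2.INTER_NEAREST),cv2.resize(S[200:270,180:250],None,fx=5.5,fy=5.5,interpolation=cv2.INTER_NEAREST)])
cv2.imwrite('pics/nz.png',b[:,:,::-1])
E
```

```text
[ WARN:0@0.666] global loadsave.cpp:1063 imwrite_ Unsupported depth image for selected encoder is fallbacked to CV_8U.
```

View pics/tz.png

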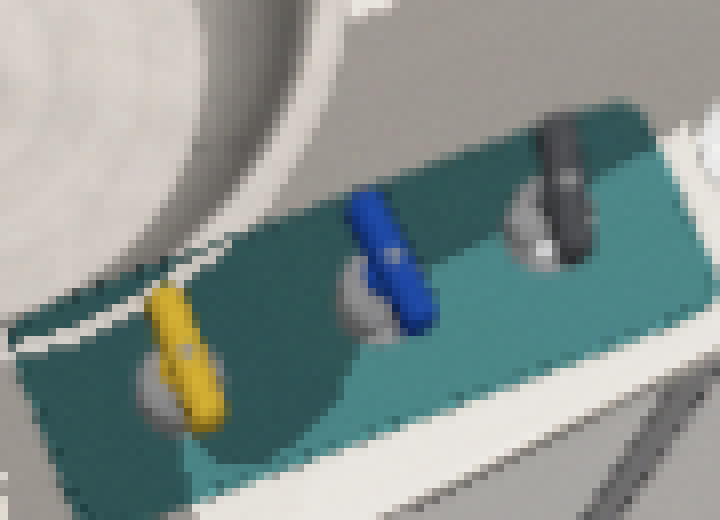

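View pics/sz.png

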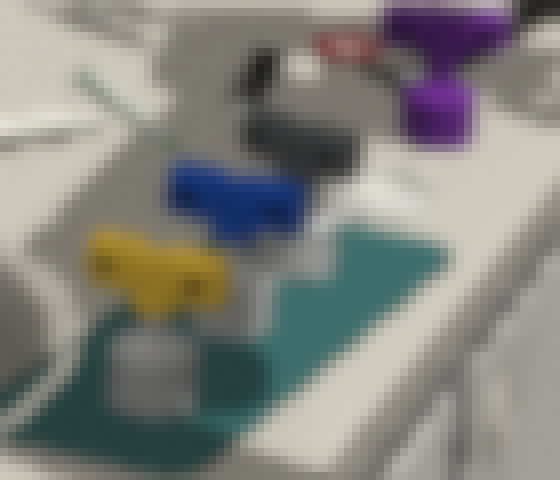

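View pics/nz.png

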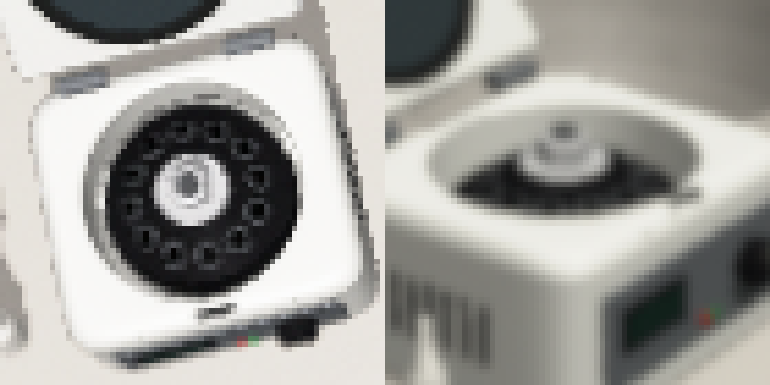

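```bash
cat >> fit.py <<'E'
def stad(x,y,a,z=.003,zz=(.052,.078),L=.035,w=.009,r=.009):
    c,s=np.cos(a),np.sin(a); out=[]
    t=np.linspace(0,2*np.pi,48,endpoint=False)
    for h in zz:
        u=(L-r)*np.sign(np.cos(t))+r*np.cos(t); v=w*np.sin(t)/1
        out.append(np.c_[x+c*u-s*v,y+s*u+c*v,np.full(48,z+h)])
    return np.vstack(out)
def disc(x,y,z,r): 
    t=np.linspace(0,2*np.pi,60,endpoint=False); return np.c_[x+r*np.cos(t),y+r*np.sin(t),np.full(60,z)]
def ncc(a,b,w=None):
    a=a-a.mean();b=b-b.mean(); return (a*b).sum()/np.sqrt((a*a).sum()*(b*b).sum())
def feat(im,k):
    R,G,B=im[...,0],im[...,1],im[...,2]
    s=R+G+B+30
    if k=='yellow': return (((R+G)/2-B)/s).clip(0.03)
    if k=='blue': return ((B-(R+G)/2)/s).clip(0.09)
    if k=='grey': 
        V=im.max(-1); return -(V+4*np.abs(R-B)).clip(60,130)
def fitkey(im,n,k,c,a0=0.,z=.003,free=False,half=18,bl=.6):
    p=proj(n,[*c,z+.065])[0]; win=(int(p[0])-half,int(p[1])-half,2*half,2*half)
    F=feat(im,k)[win[1]:win[1]+2*half,win[0]:win[0]+2*half]
    best=None
    def cost(q): return -ncc(cv2.GaussianBlur(render(n,stad(q[0],q[1],q[2],z),win,6),(0,0),bl),F)
    for a in a0+np.radians([-25,0,25]):
        r=minimize(cost,[*c,a],method='Nelder-Mead',options=dict(initial_simplex=[[c[0],c[1],a],[c[0]+.015,c[1],a],[c[0],c[1]+.015,a],[c[0],c[1],a+.25]],xatol=1e-4,fatol=1e-5))
        if best is None or r.fun<best.fun: best=r
    return best.x,-best.fun
E
cat > f2.py <<'E'
from fit import *
I={n:np.load(n+'.npy') for n in('side','top')}
for k,c in (('yellow',(.513,-.08)),('blue',(.51,-.18)),('grey',(.51,-.28))):
    for n in('top','side'):
        x,s=fitkey(I[n],n,k,c); print(k,n,x[:2].round(4),np.degrees(x[2]).round(1),round(s,3))
# nut
T=I['top'].mean(-1); S=I['side'].mean(-1)
for z in (.08,.085,.09,.095,.1):
    c=onz('top',(170,224.5),z)[:2]; win=(158,212,25,25); F=T[212:237,158:183].clip(60,200)
    # restrict to neighbourhood of washer
    def cost(q):
        m=np.maximum(render('top',disc(q[0],q[1],z,.0235),win,6),0)
        m=cv2.GaussianBlur(m,(0,0),.6)
        d=np.hypot(*(np.mgrid[0:25,0:25]-np.array([12.5,12])[:,None,None])); w=d<10.5
        return -ncc(m[w],F[w])
    r=minimize(cost,c,method='Nelder-Mead',options=dict(initial_simplex=[c,c+[.006,0],c+[0,.006]],xatol=1e-4,fatol=1e-6))
    x,y=r.x; print('z',z,r.x.round(4),r.fun.round(4),'side proj seat',proj('side',[x,y,z]).round(1), 'washer box',proj('side',disc(x,y,z,.0235)).min(0).round(1),proj('side',disc(x,y,z,.0235)).max(0).round(1),'stud',proj('side',[x,y,z+.017]).round(1))
print(S[214:242:1,200:228].astype(int)[:, ::1])
E
python3 f2.py
```

```text
yellow top [ 0.5127 -0.0798] -7.7 0.95
yellow side [ 0.5144 -0.0829] -10.7 0.958
blue top [ 0.5113 -0.1849] -2.2 0.922
blue side [ 0.5117 -0.1874] -18.4 0.879
grey top [ 0.5078 -0.2721] -20.7 0.805
grey side [ 0.5121 -0.2805] -29.0 0.787
z 0.08 [0.5833 0.3157] -0.9247 side proj seat [[209.7 235.8]] washer box [201.6 232.3] [217.9 239.4] stud [[209.6 230.5]]
z 0.085 [0.5818 0.3153] -0.9257 side proj seat [[210.2 234.3]] washer box [202.  230.8] [218.3 237.9] stud [[210.1 228.9]]
z 0.09 [0.5804 0.3149] -0.9262 side proj seat [[210.7 232.7]] washer box [202.5 229.3] [218.8 236.3] stud [[210.6 227.4]]
z 0.095 [0.5791 0.3145] -0.9265 side proj seat [[211.1 231.2]] washer box [202.9 227.7] [219.3 234.7] stud [[211.  225.8]]
z 0.1 [0.5777 0.3142] -0.9272 side proj seat [[211.6 229.7]] washer box [203.4 226.2] [219.7 233.2] stud [[211.5 224.3]]
[[ 88  99 105 110 119 134 159 187 212 222 224 224 224 224 225 224 217 203
  195 196 193 183 176 171 167 163 161 159]
 [ 87 107 130 154 172 189 209 222 229 231 232 232 232 232 232 232 230 225
  223 223 217 206 198 189 178 171 166 161]
 [130 155 183 206
[... 2325 characters left out ...]
 50  39  28  29  38  42  38  39  40  35  36  40  37  32  38  46  42  41
   48  51  51  54  55  55  64  85 106 123]
 [ 92  77  65  62  64  61  56  56  48  38  39  49  53  48  53  61  54  50
   60  72  82  90 103 117 135 157 176 191]
 [165 153 144 135 125 112 104  99  87  77  79  89  95  91  96 106 104 105
  115 132 147 158 171 185 201 214 223 228]
 [218 214 209 200 191 179 173 169 161 155 156 161 164 163 166 174 175 176
  184 196 208 215 219 224 229 232 234 235]
 [232 231 230 228 225 222 220 219 216 215 215 217 217 217 218 220 221 221
  223 227 230 231 233 234 235 235 235 234]
 [234 234 233 233 233 232 232 232 232 231 231 231 231 231 231 232 232 232
  232 233 234 234 235 236 236 235 231 227]]
```

The top-view handle fit puts yellow at (.513,-.081) with yaw about -8°. The nut seat is at about (.577,.314,.103), and the stud and washer in the side view are consistent with that. I'll go to the yellow key first, with the wrist flipped to leave turning range.

```bash
cat > go.py <<'E'
import sys
from h import *
# usage: go.py x y z yawdeg(tool x dir)  -> linear, dr
o=st(); x,y,z,a=map(float,sys.argv[1:5])
R=Ro.from_quat(o['tool_rot']); a=np.radians(a)
T=np.array([[np.cos(a),np.sin(a),0],[np.sin(a),-np.cos(a),0],[0,0,-1]]).T
T=np.column_stack([[np.cos(a),np.sin(a),0],[np.sin(a),-np.cos(a),0],[0,0,-1]])
print('linear',R.inv().apply(np.array([x,y,z])-o['position']).round(4).tolist(),'dr',(R.inv()*Ro.from_matrix(T)).as_rotvec().round(4).tolist(),'q6',o['joint_pos'][5].round(3))
E
python3 go.py .513 -.081 .15 172
```

```text
t1.70 pos [ 0.241  -0.5767  0.2094] yaw(tool y) [[0.923, 0.386, 0.0], [0.386, -0.923, -0.0], [-0.0, 0.0, -1.0]] F [ 1.27  0.04 -0.61] M [-0.01  0.04  0.03] g 0.998
linear [0.4421, -0.3525, 0.0594] dr [-0.0, 0.0001, -2.6062] q6 -0.119
```

```bash
python3 -m pendant '{"dr":[[0,0,-0.18],[0,0,-0.36],[0,0,-0.54],[0,0,-0.72],[0,0,-0.9],[0,0,-1.08],[0,0,-1.26],[0,0,-1.44],[0,0,-1.62],[0,0,-1.8]],"linear":[[0.044,-0.035,0.006],[0.088,-0.07,0.012],[0.132,-0.105,0.018],[0.176,-0.14,0.024],[0.22,-0.175,0.03],[0.264,-0.21,0.036],[0.308,-0.245,0.042],[0.352,-0.28,0.048],[0.396,-0.315,0.054],[0.442,-0.352,0.059]],"hand":[60,60,60,60,60,60,60,60,60,60]}'; python3 go.py .513 -.081 .15 172
```

```text
clock: 2.95
position: [0.5138, -0.0798, 0.1505]
tool_rot: [0.453, 0.892, -0.0, 0.0]
wrist_force: [0.9, -0.9, -0.0]
grip_width: 0.601
t2.95 pos [ 0.5138 -0.0798  0.1505] yaw(tool y) [[-0.59, 0.808, 0.001], [0.808, 0.59, -0.0], [-0.001, 0.0, -1.0]] F [ 0.9  -0.91 -0.04] M [ 0.02 -0.01 -0.  ] g 0.601
linear [-0.0005, -0.0014, 0.0005] dr [0.0001, 0.001, -0.8004] q6 -0.928
```

```bash
python3 -m pendant '{"dr":[[0,0,-0.18],[0,0,-0.36],[0,0,-0.54],[0,0,-0.72],[0,0,-0.8],[0,0,-0.8],[0,0,-0.8],[0,0,-0.8]],"linear":[[0,-0.001,0],[0,-0.001,0],[0,-0.001,0],[0,-0.001,0.01],[0,-0.001,0.03],[0,-0.001,0.06],[0,-0.001,0.08],[0,-0.001,0.08]],"hand":[60,60,60,60,60,60,60,60]}'; python3 go.py .513 -.081 .05 172; python3 - <<'E'
from h import *
shot('top','g1t.png',(240,150,90,80),6); shot('side','g1s.png',(240,150,90,80),6)
E
```

```text
clock: 3.95
position: [0.5115, -0.08, 0.0687]
tool_rot: [0.07, 0.998, 0.0, -0.002]
wrist_force: [-0.3, -0.6, 0.3]
grip_width: 0.603
t3.95 pos [ 0.5115 -0.08    0.0687] yaw(tool y) [[-0.99, 0.14, -0.003], [0.14, 0.99, 0.001], [0.003, 0.0, -1.0]] F [-0.3  -0.62  0.29] M [ 0.   -0.02  0.03] g 0.603
linear [-0.0016, -0.0008, 0.0187] dr [0.0003, -0.0031, -0.0004] q6 -1.73
```

View pics/g1t.png

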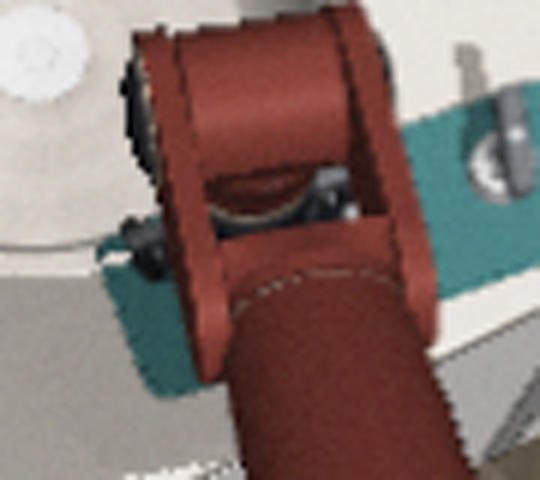

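View pics/g1s.png

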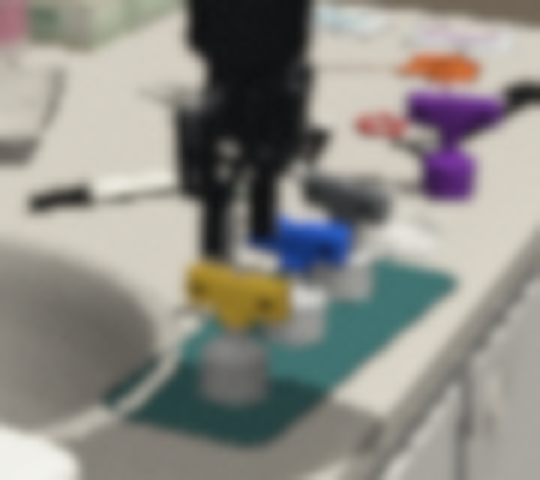

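```bash
python3 - <<'E'
from h import *
for p in [(.515,-.055,.074),(.509,-.105,.074),(.5115,-.08,.081),(.513,-.081,.003)]:
    u=proj('side',p)[0]; print(p,u.round(1),((u-[240,150])*6).round(0))
E
```

```text
(0.515, -0.055, 0.074) [276.1 199.4] [217. 296.]
(0.509, -0.105, 0.074) [282.4 195.1] [255. 271.]
(0.5115, -0.08, 0.081) [279.5 195.4] [237. 272.]
(0.513, -0.081, 0.003) [278.4 215.2] [231. 391.]
```

```bash
python3 -m pendant '{"dr":[[0,0,0],[0,0,0]],"linear":[[-0.0015,-0.001,0.009],[-0.0015,-0.001,0.009]],"hand":[60,60]}'; python3 - <<'E'
from h import *
shot('side','g2s.png',(260,165,50,60),10)
E
```

```text
clock: 4.3
position: [0.5149, -0.0818, 0.0622]
tool_rot: [0.07, 0.998, -0.0, 0.001]
wrist_force: [-0.4, -0.4, 0.8]
grip_width: 0.599
```

View pics/g2s.png

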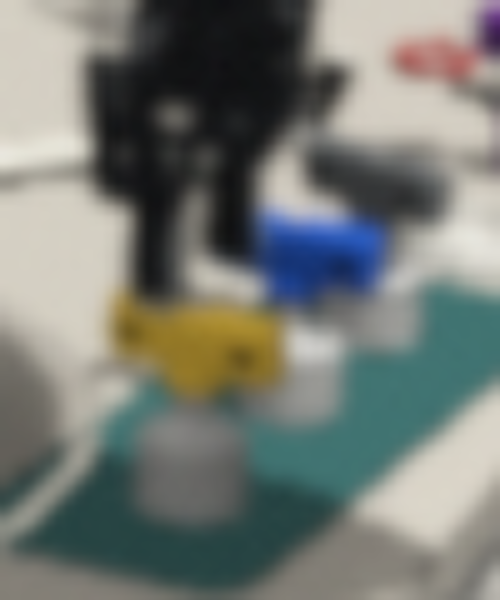

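```bash
python3 - <<'E'
from h import *
S=np.load('side.npy'); im=np.mean([env.grab_frame('side').astype(float) for _ in range(3)],0)
d=np.abs(im-S).sum(-1)[165:225,260:310]
a=np.hstack([cv2.resize(np.clip(q,0,255).astype(np.uint8),None,fx=8,fy=8,interpolation=cv2.INTER_NEAREST) for q in (im[165:225,260:310,::-1],np.repeat(d[...,None],3,2))])
cv2.imwrite('pics/diff.png',a)
E
```

```text
(no output)
```

View pics/diff.png

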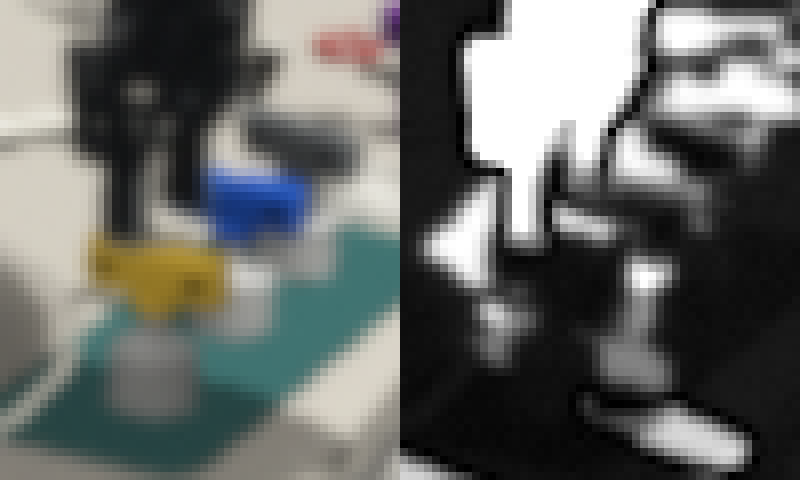

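```bash
python3 - <<'E'
from h import *
print(onz('side',(283.3,189.5),.07),onz('side',(283.3,189.5),.09),onz('side',(275.5,195),.09))
for z in(.1,.15,.2): print(z,onz('top',(265.5,191),z).round(3),onz('top',(294,182),z).round(3), onz('top',(280,186),z).round(3))
E
```

```text
[ 0.5294856 -0.1729001  0.07     ] [ 0.51197449 -0.12085391  0.09      ] [ 0.51804724 -0.0551096   0.09      ]
0.1 [ 0.535 -0.041  0.1  ] [ 0.52  -0.148  0.1  ] [ 0.529 -0.096  0.1  ]
0.15 [ 0.522 -0.033  0.15 ] [ 0.507 -0.136  0.15 ] [ 0.516 -0.086  0.15 ]
0.2 [ 0.509 -0.026  0.2  ] [ 0.495 -0.125  0.2  ] [ 0.503 -0.077  0.2  ]
```

```bash
python3 -m pendant '{"dr":[[0,0,0],[0,0,0],[0,0,0]],"linear":[[0,0,0.012],[0,0,0.012],[0,0,0.012]],"hand":[60,60,60]}'; python3 - <<'E'
from h import *
st()
S=np.load('side.npy'); im=np.mean([env.grab_frame('side').astype(float) for _ in range(3)],0)
d=np.abs(im-S).sum(-1)[165:225,260:310]
a=np.hstack([cv2.resize(np.clip(q,0,255).astype(np.uint8),None,fx=8,fy=8,interpolation=cv2.INTER_NEAREST) for q in (im[165:225,260:310,::-1],np.repeat(d[...,None],3,2))])
cv2.imwrite('pics/diff2.png',a)
E
```

```text
clock: 4.88
position: [0.5148, -0.0818, 0.0502]
tool_rot: [0.07, 0.998, -0.0, 0.001]
wrist_force: [0.7, 0.1, 0.8]
grip_width: 0.601
t4.88 pos [ 0.5148 -0.0818  0.0502] yaw(tool y) [[-0.99, 0.14, 0.001], [0.14, 0.99, -0.001], [-0.002, -0.0, -1.0]] F [0.72 0.1  0.77] M [0.02 0.04 0.02] g 0.601
```

View pics/diff2.png

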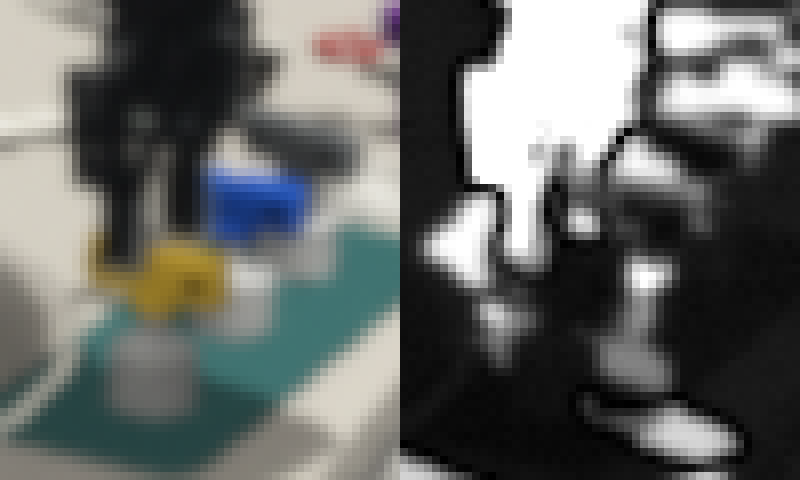

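```bash
python3 -m pendant '{"dr":[[0,0,0],[0,0,0],[0,0,0],[0,0,0],[0,0,0],[0,0,0],[0,0,0]],"linear":[[0.001,0,0.004],[0.001,0,0.004],[0.001,0,0.004],[0.001,0,0.004],[0.001,0,0.004],[0.001,0,0.004],[0.001,0,0.004]],"hand":[60,0,0,0,0,0,0]}'; python3 - <<'E'
from h import *
st(); shot('side','g3s.png',(260,165,50,60),10)
E
```

```text
clock: 5.9
position: [0.5144, -0.0817, 0.0468]
tool_rot: [0.07, 0.998, -0.0, 0.001]
wrist_force: [-0.4, -0.0, 0.3]
grip_width: 0.192
t5.90 pos [ 0.5144 -0.0817  0.0468] yaw(tool y) [[-0.99, 0.14, 0.003], [0.14, 0.99, -0.001], [-0.003, -0.0, -1.0]] F [-0.39 -0.04  0.31] M [ 0.12 -0.07  0.06] g 0.192
```

View pics/g3s.png

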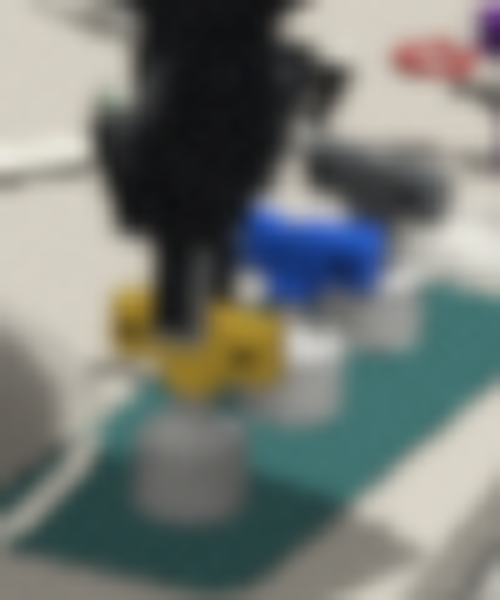

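```bash
python3 -m pendant '{"dr":[[0,0,0],[0,0,0],[0,0,0]],"linear":[[0,0,-0.03],[0,0,-0.08],[0,0,-0.143]],"hand":[0,0,0]}'; python3 go.py .577 .314 .19 140; python3 - <<'E'
from h import *
q=[(141.9,210),(147.7,250),(192.8,200.9),(203.2,240.9)]
p=[onz('top',u,.1) for u in q]; print(np.round(p,4))
for a,b in((1,0),(3,2)): d=p[b]-p[a]; print(np.degrees(np.arctan2(d[1],d[0])))
E
```

```text
clock: 6.32
position: [0.5123, -0.0813, 0.1885]
tool_rot: [0.07, 0.998, 0.0, -0.001]
wrist_force: [2.3, -0.8, -1.7]
grip_width: 0.185
t6.33 pos [ 0.5123 -0.0813  0.1885] yaw(tool y) [[-0.99, 0.14, -0.002], [0.14, 0.99, 0.0], [0.002, -0.0, -1.0]] F [ 2.28 -0.8  -1.7 ] M [-0.02 -0.07  0.01] g 0.185
linear [-0.0088, 0.4004, -0.0016] dr [-0.0006, -0.0019, 0.558] q6 -1.731
[[0.6668 0.3823 0.1   ]
 [0.5258 0.4191 0.1   ]
 [0.6166 0.2055 0.1   ]
 [0.47   0.2321 0.1   ]]
-14.62622365207745
-10.315284692519148
```

```bash
python3 -m pendant '{"dr":[[0,0,0.06],[0,0,0.12],[0,0,0.18],[0,0,0.24],[0,0,0.3],[0,0,0.36],[0,0,0.42],[0,0,0.47],[0,0,0.47],[0,0,0.47]],"linear":[[-0.001,0.05,0],[-0.002,0.1,0],[-0.003,0.15,0],[-0.004,0.2,0],[-0.005,0.25,0],[-0.006,0.3,0],[-0.007,0.35,0],[-0.009,0.4,0],[-0.009,0.4,0],[-0.009,0.4,0]],"hand":[0,0,0,0,0,0,0,0,0,0]}'; python3 go.py .577 .314 .19 145;python3 - <<'E'
from fit import *
for n in('side','top'):
    im=avg(n,4); np.save('h1'+n+'.npy',im)
    a=cv2.resize(im[170:260,160:260,::-1].clip(0,255).astype(np.uint8),None,fx=6,fy=6,interpolation=cv2.INTER_CUBIC); cv2.imwrite(f'pics/h1{n}.png',a)
st()
E
```

```text
clock: 7.58
position: [0.5766, 0.3131, 0.1874]
tool_rot: [0.3, 0.954, -0.001, -0.001]
wrist_force: [-0.1, -0.2, -1.4]
grip_width: 0.188
t7.58 pos [0.5766 0.3131 0.1874] yaw(tool y) [[-0.82, 0.573, -0.003], [0.573, 0.82, -0.001], [0.002, -0.003, -1.0]] F [-0.05 -0.19 -1.43] M [-0.05  0.01  0.01] g 0.188
linear [0.0002, 0.001, -0.0026] dr [-0.0029, -0.0022, 0.0012] q6 -0.577
t7.97 pos [0.5772 0.313  0.1886] yaw(tool y) [[-0.819, 0.574, -0.002], [0.574, 0.819, 0.0], [0.002, -0.001, -1.0]] F [ 0.4   0.01 -1.3 ] M [-0.04 -0.01  0.03] g 0.187
```

View pics/h1side.png

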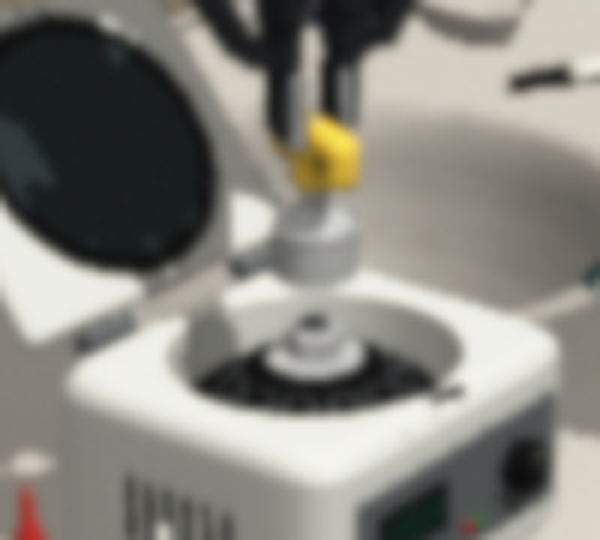

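View pics/h1top.png

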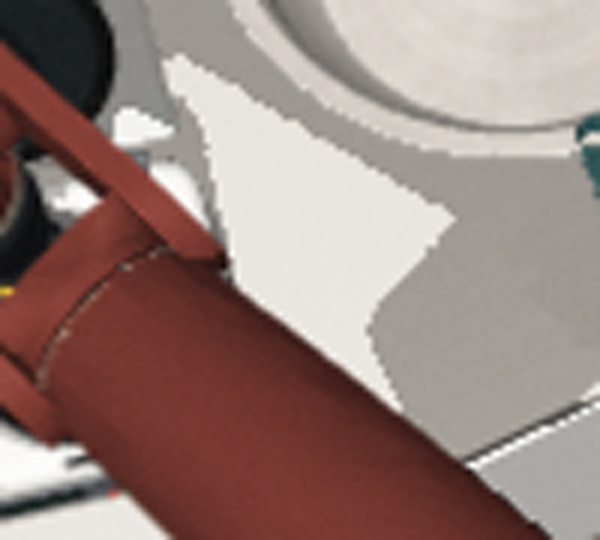

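```bash
python3 - <<'E'
from h import *
S=np.load('h1side.npy').mean(-1)
for r in range(208,217): print(r,S[r,200:226].astype(int))
print()
for r in range(226,233): print(r,S[r,200:226].astype(int))
for p in [(.577,.313,.145),(.577,.313,.177),(.577,.313,.103)]: print(proj('side',p))
E
```

```text
208 [231 232 230 224 201 161 138 136 139 142 146 151 161 180 199 205 200 189
 177 166 165 165 164 163 161 160]
209 [227 225 216 200 171 136 121 127 138 147 156 162 170 182 192 191 181 170
 159 156 163 166 165 164 163 161]
210 [210 199 183 164 136 112 106 112 122 132 143 150 156 162 166 165 160 155
 151 154 164 168 168 166 164 162]
211 [177 163 147 136 120 105 102 105 113 122 131 139 146 151 153 152 152 152
 151 156 167 172 171 170 167 164]
212 [138 136 128 121 113 103 100 104 111 122 131 139 146 151 153 154 154 153
 152 158 171 176 175 172 171 168]
213 [112 119 116 111 106 100  99 104 112 123 133 142 147 152 154 155 156 153
 154 162 175 179 177 174 172 169]
214 [ 92 104 110 115 116 110 103 105 113 124 134 141 147 151 153 155 154 154
 157 172 189 190 184 180 174 171]
215 [ 92 112 136 159 166 150 126 114 117 126 135 142 146 150 153 154 156 159
 170 195 213 213 206 198 187 179]
216 [137 163 191 213 217 199 169 144 135 135 140 144 149 152 155 161 169 180
 196 218 230 232 230 224 213 203]

226 [173 181 177 167 161 158 149 131 123 141 165 171 172 174 175 169 163 166
 167 156 140 131 131 136 139 136]
227 [162 163 147 127 123 135 138 127 116 127 151 161 163 163 161 157 162 177
 186 170 130  98  97 114 125 127]
228 [131 121  95  84 109 145 159 150 130 127 141 151 152 151 152 156 169 189
 197 178 128  72  59  79  97 104]
229 [ 83  66  48  63 116 166 186 180 160 148 152 158 158 157 160 168 181 194
 195 173 120  62  36  48  63  73]
230 [ 46  32  26  48 100 152 180 187 182 175 174 175 175 174 176 181 187 188
 178 146  93  45  27  32  44  54]
231 [ 38  25  21  31  62 103 137 158 169 176 180 181 181 181 178 173 167 156
 133  97  57  29  23  29  41  51]
232 [ 37  28  22  21  31  51  75  98 119 138 148 150 151 150 144 128 111  94
  74  50  31  24  25  31  41  47]
[[211.77434118 215.20487618]]
[[211.61619342 204.78972928]]
[[211.98145044 228.60058521]]
```

Side-view columns agree: washer centre 212.05 against 211.98 predicted, and socket 211.8 against 211.8 predicted. I'll lower the key in small steps.

```bash
python3 -m pendant '{"dr":[[0,0,0],[0,0,0],[0,0,0]],"linear":[[0,0,0.01],[0,0,0.022],[0,0,0.022]],"hand":[0,0,0]}'; python3 go.py .577 .313 .160 145;  python3 -m pendant '{"dr":[[0,0,0],[0,0,0],[0,0,0],[0,0,0]],"linear":[[0,0,0.003],[0,0,0.006],[0,0,0.009],[0,0,0.011]],"hand":[0,0,0,0]}'; python3 go.py .577 .313 .147 145
```

```text
clock: 8.35
position: [0.5759, 0.3124, 0.164]
tool_rot: [0.301, 0.954, -0.001, -0.002]
wrist_force: [0.3, 0.2, -2.3]
grip_width: 0.193
t8.35 pos [0.5759 0.3124 0.164 ] yaw(tool y) [[-0.819, 0.574, -0.006], [0.574, 0.819, -0.001], [0.004, -0.004, -1.0]] F [ 0.32  0.18 -2.27] M [ 0.01  0.04 -0.05] g 0.193
linear [-0.0006, 0.0011, 0.004] dr [-0.0043, -0.0038, -0.0001] q6 -0.577
clock: 8.85
position: [0.576, 0.3125, 0.153]
tool_rot: [0.301, 0.954, -0.001, -0.002]
wrist_force: [0.3, -0.3, -1.3]
grip_width: 0.19
t8.85 pos [0.576  0.3125 0.153 ] yaw(tool y) [[-0.819, 0.574, -0.005], [0.574, 0.819, -0.001], [0.003, -0.004, -1.0]] F [ 0.27 -0.25 -1.32] M [-0.   -0.09 -0.03] g 0.19
linear [-0.0005, 0.001, 0.006] dr [-0.0039, -0.0034, -0.0001] q6 -0.577
```

```bash
python3 -m pendant '{"dr":[[0.003,0.003,0],[0.003,0.003,0],[0.003,0.003,0],[0.003,0.003,0]],"linear":[[-0.0005,0.0005,0.003],[-0.0005,0.0005,0.006],[-0.0005,0.0005,0.008],[-0.0005,0.0005,0.009]],"hand":[0,0,0,0]}'; python3 go.py .577 .313 .147 145
```

```text
clock: 9.35
position: [0.577, 0.3128, 0.1463]
tool_rot: [0.301, 0.954, -0.002, -0.004]
wrist_force: [-4.4, -1.2, 9.3]
grip_width: 0.195
t9.35 pos [0.577  0.3128 0.1463] yaw(tool y) [[-0.819, 0.574, -0.008], [0.574, 0.819, -0.002], [0.006, -0.006, -1.0]] F [-4.43 -1.2   9.35] M [-0.38  0.8  -0.04] g 0.195
linear [0.0001, 0.0001, -0.0007] dr [-0.0061, -0.006, -0.0] q6 -0.578
```

```bash
python3 -m pendant '{"dr":[[0,0,0],[0,0,0],[0,0,0.1],[0,0,0.2],[0,0,0.3],[0,0,0.4],[0,0,0.5],[0,0,0.5]],"linear":[[0,0,0.001],[0,0,0.001],[0,0,0.001],[0,0,0.001],[0,0,0.001],[0,0,0.001],[0,0,0.001],[0,0,0.001]],"hand":[0,0,0,0,0,0,0,0]}'; python3 go.py .577 .313 .147 145
```

```text
clock: 10.35
position: [0.578, 0.3126, 0.1463]
tool_rot: [0.527, 0.85, -0.002, -0.002]
wrist_force: [0.6, -2.5, 4.0]
grip_width: 0.19
t10.35 pos [0.578  0.3126 0.1463] yaw(tool y) [[-0.445, 0.896, -0.006], [0.896, 0.445, -0.002], [0.001, -0.006, -1.0]] F [ 0.65 -2.54  4.  ] M [-0.37 -0.14 -0.01] g 0.19
linear [0.0008, -0.0008, -0.0007] dr [-0.0055, -0.0027, -0.4992] q6 -0.079
```

```bash
python3 -m pendant '{"dr":[[0,0,0.1],[0,0,0.2],[0,0,0.3],[0,0,0.3],[0,0,0.3]],"linear":[[0,0,0.001],[0,0,0.001],[0,0,0.001],[0,0,0.001],[0,0,0.001]],"hand":[0,0,0,0,0]}'; python3 go.py .577 .313 .147 145;python3 -m pendant '{"dr":[[0,0,0.1],[0,0,0.2],[0,0,0.3],[0,0,0.35],[0,0,0.35]],"linear":[[0,0,0.001],[0,0,0.001],[0,0,0.001],[0,0,0.001],[0,0,0.001]],"hand":[0,0,0,0,0]}'; python3 go.py .577 .313 .147 145
```

```text
clock: 10.98
position: [0.5786, 0.3128, 0.1463]
tool_rot: [0.647, 0.762, -0.002, -0.001]
wrist_force: [0.4, -0.6, 6.1]
grip_width: 0.189
t10.97 pos [0.5786 0.3128 0.1463] yaw(tool y) [[-0.162, 0.987, -0.004], [0.987, 0.162, -0.001], [-0.0, -0.004, -1.0]] F [ 0.41 -0.63  6.1 ] M [-0.2   0.12 -0.01] g 0.189
linear [0.0004, -0.0016, -0.0007] dr [-0.0041, -0.0014, -0.7973] q6 0.22
clock: 11.6
position: [0.5786, 0.3127, 0.1463]
tool_rot: [0.77, 0.638, -0.002, -0.001]
wrist_force: [-2.5, -2.7, 6.8]
grip_width: 0.192
t11.60 pos [0.5786 0.3127 0.1463] yaw(tool y) [[0.185, 0.983, -0.004], [0.983, -0.185, -0.001], [-0.002, -0.004, -1.0]] F [-2.5  -2.69  6.79] M [-0.37  0.54 -0.03] g 0.192
linear [0.0, -0.0017, -0.0007] dr [-0.0047, -0.0005, -1.1459] q6 0.568
```

```bash
python3 -m pendant '{"dr":[[0,0,0.1],[0,0,0.2],[0,0,0.3],[0,0,0.4],[0,0,0.4]],"linear":[[0,0,0],[0,0,0],[0,0,0],[0,0,0],[0,0,0]],"hand":[0,0,0,0,0]}'; python3 go.py .577 .313 .147 145
```

```text
clock: 12.22
position: [0.5775, 0.3129, 0.1463]
tool_rot: [0.881, 0.473, -0.003, -0.001]
wrist_force: [-2.7, -1.7, 5.4]
grip_width: 0.192
t12.22 pos [0.5775 0.3129 0.1463] yaw(tool y) [[0.552, 0.834, -0.007], [0.834, -0.552, -0.001], [-0.005, -0.005, -1.0]] F [-2.68 -1.66  5.37] M [-0.14  0.82 -0.06] g 0.192
linear [-0.0002, -0.0004, -0.0007] dr [-0.0079, -0.0004, -1.5443] q6 0.967
```

No stop after 88° of turn with no torque, so yellow is the 30 mm key. I'll return it to its place.

```bash
python3 -m pendant '{"dr":[[0,0,0],[0,0,-0.1],[0,0,-0.28]],"linear":[[0,0,-0.02],[0,0,-0.045],[0,0,-0.045]],"hand":[0,0,0]}'; python3 go.py .514 -.0815 .19 172
```

```text
clock: 12.6
position: [0.5795, 0.3138, 0.1952]
tool_rot: [0.804, 0.594, -0.0, -0.001]
wrist_force: [0.3, 0.5, -1.7]
grip_width: 0.192
t12.60 pos [0.5795 0.3138 0.1952] yaw(tool y) [[0.293, 0.956, -0.001], [0.956, -0.293, 0.002], [0.001, -0.002, -1.0]] F [ 0.25  0.52 -1.7 ] M [ 0.06  0.01 -0.04] g 0.192
linear [-0.3972, 0.0533, 0.0047] dr [-0.0005, -0.0024, -1.7288] q6 0.68
```

```bash
python3 -m pendant '{"dr":[[0,0,-0.17],[0,0,-0.35],[0,0,-0.52],[0,0,-0.7],[0,0,-0.87],[0,0,-1.04],[0,0,-1.21],[0,0,-1.38],[0,0,-1.55],[0,0,-1.729]],"linear":[[-0.04,0.005,0],[-0.08,0.01,0],[-0.12,0.016,0],[-0.17,0.022,0],[-0.21,0.028,0],[-0.25,0.033,0],[-0.29,0.038,0],[-0.33,0.044,0],[-0.37,0.049,0],[-0.397,0.053,0]],"hand":[0,0,0,0,0,0,0,0,0,0]}'; python3 go.py .514 -.0815 .05 172
```

```text
clock: 13.85
position: [0.5136, -0.0828, 0.1953]
tool_rot: [0.067, 0.998, 0.001, -0.0]
wrist_force: [0.2, 0.4, -1.9]
grip_width: 0.191
t13.85 pos [ 0.5136 -0.0828  0.1953] yaw(tool y) [[-0.991, 0.133, -0.0], [0.133, 0.991, 0.001], [0.0, 0.001, -1.0]] F [ 0.19  0.4  -1.93] M [-0.03 -0.01  0.01] g 0.191
linear [-0.0003, 0.0012, 0.1453] dr [0.0013, -0.0005, 0.0061] q6 -1.741
```

```bash
python3 -m pendant '{"dr":[[0,0,0],[0,0,0],[0,0,0],[0,0,0],[0,0,0]],"linear":[[0,0.001,0.05],[0,0.001,0.1],[0,0.001,0.135],[0,0.001,0.142],[0,0.001,0.142]],"hand":[0,0,0,0,0]}'; python3 go.py .514 -.0815 .0468 172
```

```text
clock: 14.48
position: [0.5144, -0.0818, 0.0543]
tool_rot: [0.067, 0.998, 0.001, 0.0]
wrist_force: [0.9, -0.2, -1.3]
grip_width: 0.191
t14.47 pos [ 0.5144 -0.0818  0.0543] yaw(tool y) [[-0.991, 0.133, 0.001], [0.133, 0.991, 0.001], [-0.001, 0.001, -1.0]] F [ 0.89 -0.2  -1.3 ] M [ 0.02 -0.08 -0.05] g 0.191
linear [0.0004, 0.0002, 0.0075] dr [0.0012, 0.0006, 0.0065] q6 -1.74
```

```bash
python3 -m pendant '{"dr":[[0,0,0],[0,0,0],[0,0,0],[0,0,0]],"linear":[[0,0,0.003],[0,0,0.006],[0,0,0.0075],[0,0,0.0078]],"hand":[0,0,0,0]}'; python3 go.py .514 -.0815 .0468 172;
```

```text
clock: 14.98
position: [0.5147, -0.0818, 0.0469]
tool_rot: [0.066, 0.998, 0.001, 0.001]
wrist_force: [-0.2, 0.4, 0.5]
grip_width: 0.187
t14.97 pos [ 0.5147 -0.0818  0.0469] yaw(tool y) [[-0.991, 0.133, 0.001], [0.133, 0.991, 0.001], [-0.001, 0.001, -1.0]] F [-0.23  0.43  0.48] M [ 0.02  0.1  -0.01] g 0.187
linear [0.0007, 0.0002, 0.0001] dr [0.0012, 0.0012, 0.0066] q6 -1.74
```

```bash
python3 -m pendant '{"dr":[[0,0,0],[0,0,0],[0,0,0],[0,0,0],[0,0,0]],"linear":[[0,0,0],[0,0,0],[0,0,-0.02],[0,0,-0.06],[0,0,-0.075]],"hand":[60,60,60,60,60]}'; python3 go.py .5125 -.1865 .105 178
```

```text
clock: 15.6
position: [0.5162, -0.0824, 0.1248]
tool_rot: [0.066, 0.998, -0.0, 0.003]
wrist_force: [0.1, 0.2, -0.2]
grip_width: 0.599
t15.60 pos [ 0.5162 -0.0824  0.1248] yaw(tool y) [[-0.991, 0.133, 0.006], [0.133, 0.991, -0.0], [-0.006, 0.0, -1.0]] F [ 0.15  0.23 -0.16] M [0.03 0.04 0.03] g 0.599
linear [-0.01, -0.1037, 0.0198] dr [0.0001, 0.006, -0.0981] q6 -1.74
```

```bash
python3 -m pendant '{"dr":[[0,0.006,-0.05],[0,0.006,-0.098],[0,0.006,-0.098],[0,0.006,-0.098]],"linear":[[-0.005,-0.05,0],[-0.01,-0.104,0.01],[-0.01,-0.104,0.02],[-0.01,-0.104,0.02]],"hand":[60,60,60,60]}'; python3 go.py .5125 -.1865 .0468 178; python3 - <<'E'
from fit import *
im=avg('side',3); x,s=fitkey(im,'side','yellow',(.514,-.083)); print(x,s)
a=cv2.resize(im[160:230,255:325,::-1].clip(0,255).astype(np.uint8),None,fx=8,fy=8,interpolation=cv2.INTER_CUBIC); cv2.imwrite('pics/b1.png',a)
E
```

```text
clock: 16.1
position: [0.5112, -0.186, 0.1028]
tool_rot: [0.018, 1.0, 0.001, -0.002]
wrist_force: [-0.0, 0.2, 1.0]
grip_width: 0.597
t16.10 pos [ 0.5112 -0.186   0.1028] yaw(tool y) [[-0.999, 0.036, -0.003], [0.036, 0.999, 0.002], [0.003, 0.002, -1.0]] F [-0.03  0.25  0.99] M [ 0.    0.06 -0.01] g 0.597
linear [-0.0015, -0.0005, 0.056] dr [0.0021, -0.0032, -0.001] q6 -2.021
[ 0.51386037 -0.08065991 -0.30818156] 0.9449045669270026
```

View pics/b1.png

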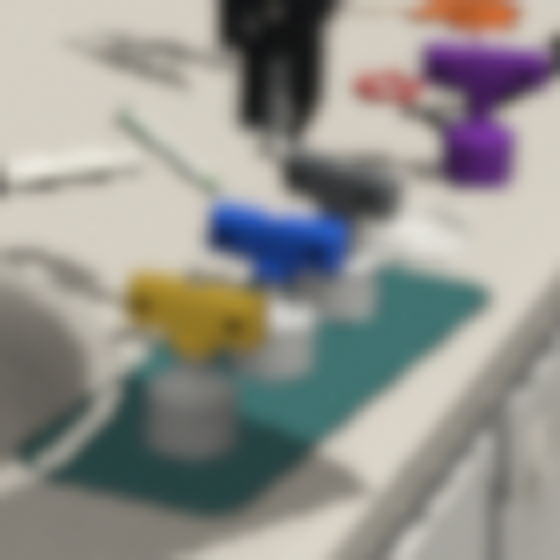

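Yellow stands upright at (198,330 in the zoom) and the gripper is over blue. Descending.

```bash
python3 -m pendant '{"dr":[[0,-0.003,0],[0,-0.003,0],[0,-0.003,0],[0,-0.003,0],[0,-0.003,0],[0,-0.003,0],[0,-0.003,0],[0,-0.003,0],[0,-0.003,0],[0,-0.003,0]],"linear":[[-0.001,0,0.02],[-0.0015,0,0.042],[-0.0015,0,0.056],[-0.0015,0,0.056],[-0.0015,0,0.056],[-0.0015,0,0.056],[-0.0015,0,0.056],[-0.0015,0,0.056],[-0.0015,0,0.056],[-0.0015,0,0.056]],"hand":[60,60,60,60,0,0,0,0,0,0]}'; python3 go.py .5125 -.1865 .19 178; python3 - <<'E'
from h import *
shot('side','b2.png',(260,160,60,60),9)
E
```

```text
clock: 17.5
position: [0.5151, -0.1862, 0.0501]
tool_rot: [0.017, 1.0, -0.0, 0.003]
wrist_force: [0.1, 1.3, 5.5]
grip_width: 0.186
t17.50 pos [ 0.5151 -0.1862  0.0501] yaw(tool y) [[-0.999, 0.034, 0.005], [0.034, 0.999, -0.0], [-0.005, -0.0, -1.0]] F [0.08 1.28 5.52] M [ 0.19 -0.   -0.03] g 0.186
linear [0.0019, -0.0005, -0.1399] dr [-0.0003, 0.0053, 0.001] q6 -2.022
```

View pics/b2.png

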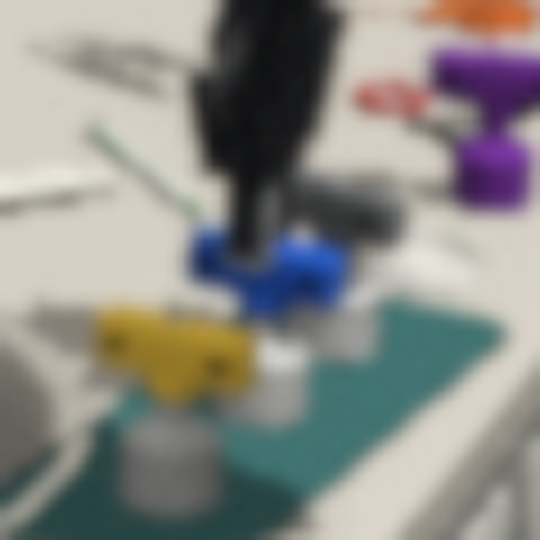

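```bash
python3 -m pendant '{"dr":[[0,0.005,0],[0,0.005,0],[0,0.005,0],[0,0.005,0]],"linear":[[0,0,-0.03],[0,0,-0.08],[0,0,-0.14],[0,0,-0.14]],"hand":[0,0,0,0]}'; python3 go.py .577 .313 .195 148
```

```text
clock: 18.05
position: [0.5173, -0.1878, 0.1964]
tool_rot: [0.017, 1.0, -0.003, 0.005]
wrist_force: [0.1, 0.2, -2.1]
grip_width: 0.187
t18.05 pos [ 0.5173 -0.1878  0.1964] yaw(tool y) [[-0.999, 0.034, 0.01], [0.034, 0.999, -0.006], [-0.01, -0.005, -1.0]] F [ 0.06  0.19 -2.11] M [-0.03  0.02 -0.  ] g 0.187
linear [-0.0427, 0.5025, -0.0009] dr [-0.0027, 0.0113, 0.5246] q6 -2.02
```

```bash
python3 -m pendant '{"dr":[[0,0.005,0.06],[-0.002,0.01,0.12],[-0.002,0.01,0.18],[-0.002,0.01,0.24],[-0.002,0.01,0.3],[-0.002,0.01,0.36],[-0.002,0.01,0.42],[-0.002,0.01,0.48],[-0.002,0.01,0.54],[-0.002,0.01,0.575]],"linear":[[-0.004,0.05,0],[-0.008,0.1,0],[-0.013,0.15,0],[-0.017,0.2,0],[-0.021,0.25,0],[-0.026,0.3,0],[-0.03,0.35,0],[-0.034,0.4,0],[-0.039,0.46,0],[-0.043,0.502,0]],"hand":[0,0,0,0,0,0,0,0,0,0]}'; python3 -m pendant '{"dr":[[0,0,0]],"linear":[[0,0,0]],"hand":[0]}'; python3 go.py .577 .313 .19 145;python3 - <<'E'
from fit import *
for n in('side',):
    im=avg(n,3); np.save('h2'+n+'.npy',im)
    a=cv2.resize(im[170:260,160:260,::-1].clip(0,255).astype(np.uint8),None,fx=6,fy=6,interpolation=cv2.INTER_CUBIC); cv2.imwrite(f'pics/h2{n}.png',a)
st()
E
```

```text
clock: 19.3
position: [0.576, 0.3142, 0.1912]
tool_rot: [0.3, 0.954, -0.002, -0.001]
wrist_force: [0.7, -1.0, -1.8]
grip_width: 0.184
clock: 19.42
position: [0.5747, 0.3163, 0.1884]
tool_rot: [0.298, 0.955, -0.003, -0.002]
wrist_force: [-0.2, -1.1, -0.9]
grip_width: 0.187
t19.43 pos [0.5747 0.3163 0.1884] yaw(tool y) [[-0.822, 0.569, -0.006], [0.569, 0.822, -0.004], [0.003, -0.006, -1.0]] F [-0.22 -1.09 -0.93] M [-0.02  0.01  0.  ] g 0.187
linear [-0.0037, -0.0014, -0.0016] dr [-0.0064, -0.0027, 0.0053] q6 -0.575
t19.57 pos [0.5751 0.3132 0.189 ] yaw(tool y) [[-0.82, 0.572, -0.006], [0.572, 0.82, -0.004], [0.002, -0.007, -1.0]] F [-0.13  0.22 -2.  ] M [0.04 0.01 0.  ] g 0.185
```

View pics/h2side.png

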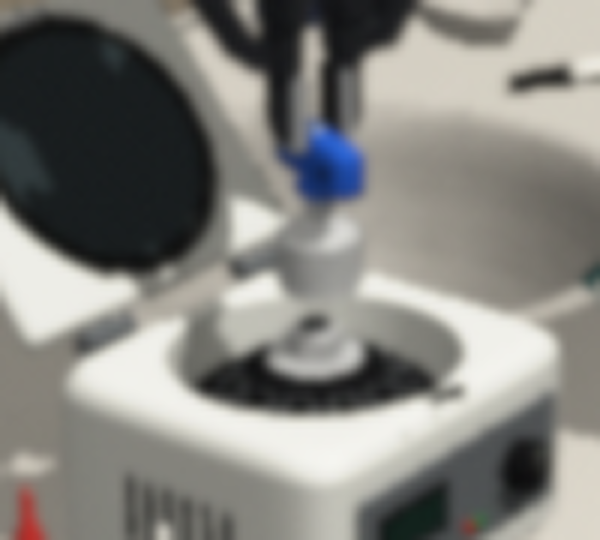

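```bash
python3 go.py .579 .3115 .185 145; python3 - <<'E'
from h import *
for f,rows in(('h1side.npy',range(206,214)),('h2side.npy',range(207,215))):
    S=np.load(f).mean(-1)
    for r in rows: print(r,S[r,200:226].astype(int))
    print()
E
```

```text
t19.57 pos [0.5751 0.3132 0.189 ] yaw(tool y) [[-0.82, 0.572, -0.006], [0.572, 0.82, -0.004], [0.002, -0.007, -1.0]] F [-0.13  0.22 -2.  ] M [0.04 0.01 0.  ] g 0.185
linear [-0.0042, 0.0008, 0.004] dr [-0.0067, -0.0021, 0.0018] q6 -0.575
206 [232 234 233 231 221 189 151 133 129 129 130 128 129 140 171 199 208 201
 186 170 165 164 162 160 159 157]
207 [232 233 233 230 215 177 145 135 132 132 133 135 141 160 187 205 208 201
 189 174 167 165 162 161 160 158]
208 [231 232 230 224 201 161 138 136 139 142 146 151 161 180 199 205 200 189
 177 166 165 165 164 163 161 160]
209 [227 225 216 200 171 136 121 127 138 147 156 162 170 182 192 191 181 170
 159 156 163 166 165 164 163 161]
210 [210 199 183 164 136 112 106 112 122 132 143 150 156 162 166 165 160 155
 151 154 164 168 168 166 164 162]
211 [177 163 147 136 120 105 102 105 113 122 131 139 146 151 153 152 152 152
 151 156 167 172 171 170 167 164]
212 [138 136 128 121 113 103 100 104 111 122 131 139 146 151 153 154 154 153
 152 158 171 176 175 172 171 168]
213 [112 119 116 111 106 100  99 104 112 123 133 142 147 152 154 155 156 153
 154 162
[... 214 characters left out ...]

 205 187 168 164 163 163 162 160]
209 [226 225 216 203 184 164 141 133 136 135 136 139 145 162 186 206 213 211
 201 184 166 163 164 164 162 161]
210 [210 199 184 166 149 136 125 128 136 141 146 154 163 180 198 207 206 198
 186 170 160 164 167 166 164 162]
211 [177 163 147 138 127 117 111 115 124 136 146 158 168 179 188 191 185 174
 164 156 157 167 170 170 167 164]
212 [139 136 128 122 116 108 102 103 111 122 134 145 153 158 163 164 160 156
 153 151 158 169 173 173 170 168]
213 [112 118 117 111 107 102  99 101 107 116 126 135 142 145 148 150 151 151
 151 151 160 172 176 175 172 170]
214 [ 93 105 110 116 120 117 109 104 107 115 125 133 139 144 146 149 151 151
 151 154 165 179 183 180 174 171]
```

```bash
python3 -m pendant '{"dr":[[-0.006,-0.002,0],[-0.006,-0.002,0],[-0.006,-0.002,0]],"linear":[[-0.003,0.0005,0.008],[-0.003,0.0005,0.018],[-0.003,0.0005,0.018]],"hand":[0,0,0]}'; python3 go.py .578 .3125 .1645 145
```

```text
clock: 19.95
position: [0.5769, 0.3107, 0.169]
tool_rot: [0.3, 0.954, -0.001, -0.001]
wrist_force: [0.7, -0.6, -0.8]
grip_width: 0.192
t19.95 pos [0.5769 0.3107 0.169 ] yaw(tool y) [[-0.82, 0.573, -0.003], [0.573, 0.82, -0.002], [0.002, -0.003, -1.0]] F [ 0.66 -0.61 -0.81] M [ 0.02 -0.01 -0.01] g 0.192
linear [0.0001, 0.0021, 0.0045] dr [-0.0034, -0.0018, 0.0008] q6 -0.58
```

```bash
python3 -m pendant '{"dr":[[-0.003,-0.002,0],[-0.003,-0.002,0],[-0.003,-0.002,0],[-0.003,-0.002,0]],"linear":[[0,0.002,0.001],[0,0.002,0.003],[0,0.002,0.006],[0,0.002,0.008]],"hand":[0,0,0,0]}'; python3 go.py .578 .3125 .15 145
```

```text
clock: 20.45
position: [0.5789, 0.3127, 0.1634]
tool_rot: [0.3, 0.954, 0.001, 0.001]
wrist_force: [-1.8, -0.6, 8.0]
grip_width: 0.189
t20.45 pos [0.5789 0.3127 0.1634] yaw(tool y) [[-0.82, 0.573, 0.002], [0.573, 0.82, 0.0], [-0.002, 0.002, -1.0]] F [-1.76 -0.63  7.97] M [-0.31  0.36 -0.02] g 0.189
linear [0.0007, -0.0007, 0.0134] dr [0.0017, 0.0019, 0.0009] q6 -0.578
```

```bash
python3 -m pendant '{"dr":[[0,0,0.1],[0,0,0.2],[0,0,0.3],[0,0,0.4],[0,0,0.4]],"linear":[[0,0,0.0015],[0,0,0.0015],[0,0,0.0015],[0,0,0.0015],[0,0,0.0015]],"hand":[0,0,0,0,0]}'; python3 go.py .578 .3125 .15 145;  python3 -m pendant '{"dr":[[0,0,-0.15],[0,0,-0.3],[0,0,-0.45],[0,0,-0.6],[0,0,-0.75],[0,0,-0.75]],"linear":[[0,0,0.0015],[0,0,0.0015],[0,0,0.0015],[0,0,0.0015],[0,0,0.0015],[0,0,0.0015]],"hand":[0,0,0,0,0,0]}'; python3 go.py .578 .3125 .15 145
```

```text
clock: 21.08
position: [0.5799, 0.3126, 0.1635]
tool_rot: [0.483, 0.875, 0.001, 0.002]
wrist_force: [-0.3, -1.0, 4.2]
grip_width: 0.188
t21.07 pos [0.5799 0.3126 0.1635] yaw(tool y) [[-0.533, 0.846, 0.005], [0.846, 0.533, 0.0], [-0.003, 0.005, -1.0]] F [-0.35 -0.98  4.16] M [-0.47 -0.03  0.03] g 0.188
linear [0.001, -0.0018, 0.0135] dr [0.0041, 0.0034, -0.398] q6 -0.179
clock: 21.82
position: [0.5805, 0.3133, 0.1633]
tool_rot: [0.129, 0.992, 0.001, 0.003]
wrist_force: [-0.1, 0.7, 5.6]
grip_width: 0.19
t21.82 pos [0.5805 0.3133 0.1633] yaw(tool y) [[-0.967, 0.256, 0.007], [0.256, 0.967, 0.002], [-0.006, 0.004, -1.0]] F [-0.13  0.7   5.58] M [0.03 0.07 0.02] g 0.19
linear [0.0023, -0.0014, 0.0133] dr [0.0047, 0.0057, 0.3518] q6 -0.929
```

```bash
python3 - <<'E'
from fit import *
im=avg('side',3); np.save('h3side.npy',im)
a=cv2.resize(im[180:250,180:250,::-1].clip(0,255).astype(np.uint8),None,fx=8,fy=8,interpolation=cv2.INTER_CUBIC); cv2.imwrite('pics/h3.png',a)
S=im.mean(-1)
for r in range(212,234): print(r,S[r,200:226].astype(int))
for p in [(.577,.313,.1165),(.577,.313,.1485),(.577,.313,.103)]: print(proj('side',p))
E
```

```text
212 [121 133 128 123 117 113 111 116 119 105 100 101  97 100 124 156 172 178
 178 178 178 177 175 173 171 169]
213 [ 94 112 116 111 107 105 110 118 121 120 118 113 107 106 122 146 166 178
 182 184 184 181 178 175 173 170]
214 [ 81 100 110 115 117 119 132 145 152 153 148 135 123 121 127 143 166 185
 190 196 198 192 184 180 175 172]
215 [ 89 112 137 157 161 154 162 176 184 186 180 165 152 150 152 165 182 198
 204 212 219 214 207 198 187 179]
216 [137 163 191 210 204 179 173 185 194 200 199 191 185 186 188 196 202 204
 207 220 230 232 230 225 213 204]
217 [198 217 229 232 220 181 163 173 186 195 199 200 200 205 208 208 202 196
 197 215 231 236 237 235 232 229]
218 [229 234 236 234 217 167 137 148 163 175 182 186 192 199 202 197 185 173
 177 201 224 231 232 233 234 235]
219 [232 233 231 227 203 150 115 121 133 145 153 160 167 172 174 170 161 154
 159 178 197 206 210 214 220 226]
220 [214 218 213 204 180 134 106 108 118 129 138 145 151 155 155 154 152 148
 150 158 168 172 174 176 183 190]
221 [191 197 195 188 167 128 105 107 117 127 135 143 148 151 152 152 151 149
 148 152 157 158 155 153
[... 705 characters left out ...]
125 120 110 106 108 111 112 116 122 134 160 187
 197 179 128  74  60  79  97 104]
229 [ 97  67  45  47  79 112 128 129 123 119 118 119 120 130 146 161 179 194
 196 173 120  63  36  49  63  73]
230 [ 51  32  22  33  65 102 127 141 146 148 150 150 151 158 171 180 187 189
 178 145  93  45  27  33  43  55]
231 [ 36  23  20  25  46  77 111 136 153 165 172 173 173 176 176 173 167 156
 133  98  57  30  24  29  41  51]
232 [ 36  27  20  21  28  46  70  94 116 136 147 149 149 150 144 128 112  95
  74  50  32  25  26  30  41  48]
233 [39 33 25 22 23 27 34 45 60 77 86 87 87 87 81 67 53 43 33 28 27 31 33 35
 43 47]
[[211.91494564 224.32839245]]
[[211.75705671 214.07459099]]
[[211.98145044 228.60058521]]
```

View pics/h3.png

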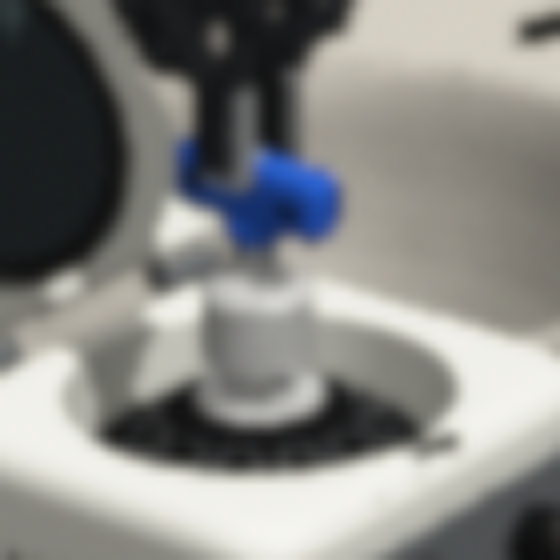

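Blue stops at nut-top height (rim about 13.8 mm above the seat) across the whole angle sweep. I'll do a quick lateral check for off-centre before ruling it out.

```bash
python3 -m pendant '{"dr":[[0.004,0.004,0],[0.004,0.004,0],[0.004,0.004,0]],"linear":[[0.003,-0.002,0.0015],[0.003,-0.002,0.0015],[0.003,-0.002,0.0015]],"hand":[0,0,0]}'; python3 -m pendant '{"dr":[[0,0,0],[0,0,0],[0,0,0]],"linear":[[0.001,0.002,0.0015],[0.001,0.002,0.0015],[0.001,0.002,0.0015]],"hand":[0,0,0]}';python3 -m pendant '{"dr":[[0,0,0],[0,0,0],[0,0,0]],"linear":[[0,0.002,0.0015],[0,0.002,0.0015],[0,0.002,0.0015]],"hand":[0,0,0]}'; python3 go.py .577 .313 .15 145
```

```text
clock: 22.35
position: [0.5781, 0.3125, 0.1633]
tool_rot: [0.131, 0.991, 0.0, 0.003]
wrist_force: [-0.6, -0.7, 6.2]
grip_width: 0.185
clock: 22.72
position: [0.5787, 0.3143, 0.1633]
tool_rot: [0.132, 0.991, 0.0, 0.004]
wrist_force: [0.5, -1.4, 5.6]
grip_width: 0.19
clock: 23.1
position: [0.58, 0.3155, 0.1633]
tool_rot: [0.133, 0.991, -0.0, 0.005]
wrist_force: [-0.4, -3.2, 7.7]
grip_width: 0.188
t23.10 pos [0.58   0.3155 0.1633] yaw(tool y) [[-0.965, 0.263, 0.01], [0.263, 0.965, -0.002], [-0.01, 0.001, -1.0]] F [-0.45 -3.18  7.66] M [-0.82  0.18 -0.05] g 0.188
linear [0.0024, -0.0032, 0.0133] dr [0.0022, 0.0097, 0.345] q6 -0.916
```

Height stays constant, so blue is the 20 mm key. Returning it.

```bash
python3 -m pendant '{"dr":[[0.002,0.009,0],[0.002,0.009,0],[0.002,0.009,0]],"linear":[[0,0,-0.015],[0,0,-0.03],[0,0,-0.03]],"hand":[0,0,0]}'; python3 go.py .514 -.1865 .19 178
```

```text
clock: 23.48
position: [0.5806, 0.3162, 0.1955]
tool_rot: [0.133, 0.991, 0.0, 0.002]
wrist_force: [-0.2, 0.4, -1.4]
grip_width: 0.189
t23.48 pos [0.5806 0.3162 0.1955] yaw(tool y) [[-0.965, 0.263, 0.004], [0.263, 0.965, -0.0], [-0.003, 0.001, -1.0]] F [-0.16  0.4  -1.42] M [ 0.02 -0.03  0.  ] g 0.189
linear [-0.0679, -0.5025, 0.0053] dr [0.0005, 0.0035, -0.2311] q6 -0.918
```

```bash
python3 -m pendant '{"dr":[[0,0.003,-0.03],[0,0.003,-0.06],[0,0.003,-0.09],[0,0.003,-0.12],[0,0.003,-0.15],[0,0.003,-0.18],[0,0.003,-0.2],[0,0.003,-0.231],[0,0.003,-0.231],[0,0.003,-0.231]],"linear":[[-0.008,-0.06,0],[-0.016,-0.12,0],[-0.024,-0.18,0],[-0.032,-0.24,0],[-0.04,-0.3,0],[-0.049,-0.36,0],[-0.057,-0.42,0],[-0.065,-0.48,0],[-0.068,-0.502,0],[-0.068,-0.502,0.04]],"hand":[0,0,0,0,0,0,0,0,0,0]}'; python3 go.py .514 -.1865 .06 178
```

```text
clock: 24.72
position: [0.5165, -0.1893, 0.1587]
tool_rot: [0.019, 1.0, -0.002, 0.004]
wrist_force: [-0.1, -0.1, -2.0]
grip_width: 0.187
t24.73 pos [ 0.5165 -0.1893  0.1587] yaw(tool y) [[-0.999, 0.039, 0.008], [0.039, 0.999, -0.003], [-0.008, -0.003, -1.0]] F [-0.1  -0.1  -2.01] M [ 0.03 -0.02 -0.01] g 0.187
linear [0.0034, 0.003, 0.0986] dr [-0.0032, 0.0081, -0.0037] q6 -2.019
```

```bash
python3 -m pendant '{"dr":[[-0.003,0.007,0],[-0.003,0.007,0],[-0.003,0.007,0],[-0.003,0.007,0]],"linear":[[0.002,0.002,0.04],[0.002,0.002,0.08],[0.002,0.002,0.099],[0.002,0.002,0.102]],"hand":[0,0,0,0]}'; python3 go.py .514 -.1865 .05 178; python3 -m pendant '{"dr":[[0,0.004,0],[0,0.004,0],[0,0.004,0],[0,0.004,0]],"linear":[[0,0,0.003],[0,0,0.006],[0,0,0.007],[0,0,0.008]],"hand":[0,0,0,0]}'; python3 go.py .514 -.1865 .05 178
```

```text
clock: 25.22
position: [0.5145, -0.1869, 0.0552]
tool_rot: [0.019, 1.0, 0.001, -0.001]
wrist_force: [-0.2, 0.5, -1.7]
grip_width: 0.188
t25.23 pos [ 0.5145 -0.1869  0.0552] yaw(tool y) [[-0.999, 0.038, -0.001], [0.038, 0.999, 0.001], [0.001, 0.001, -1.0]] F [-0.21  0.52 -1.65] M [ 0.01  0.01 -0.01] g 0.188
linear [0.0005, 0.0004, 0.0052] dr [0.0012, -0.0014, -0.0036] q6 -2.017
clock: 25.72
position: [0.5161, -0.1876, 0.0502]
tool_rot: [0.019, 1.0, 0.0, -0.001]
wrist_force: [-3.7, 1.7, 12.3]
grip_width: 0.184
t25.73 pos [ 0.5161 -0.1876  0.0502] yaw(tool y) [[-0.999, 0.038, -0.002], [0.038, 0.999, 0.0], [0.002, 0.0, -1.0]] F [-3.67  1.73 12.34] M [0.4  0.63 0.05] g 0.184
linear [0.0021, 0.001, 0.0002] dr [0.0001, -0.0025, -0.0036] q6 -2.016
```

```bash
python3 -m pendant '{"dr":[[0,0,0],[0,0,0],[0,0,0],[0,0,0],[0,0,0],[0,0,0]],"linear":[[0,0,0],[0,0,0],[0,0,0],[0,0,-0.02],[0,0,-0.06],[0,0,-0.075]],"hand":[0,60,60,60,60,60]}'; python3 - <<'E'
from fit import *
st()
for u in ((278.2,194.7),(303.9,182.7),(325.6,173.5)): print(onz('top',u,.078).round(4))
im=avg('side',3)
a=cv2.resize(im[160:230,255:325,::-1].clip(0,255).astype(np.uint8),None,fx=8,fy=8,interpolation=cv2.INTER_CUBIC); cv2.imwrite('pics/c1.png',a)
im=avg('top',1)
a=cv2.resize(im[150:215,255:345,::-1].clip(0,255).astype(np.uint8),None,fx=8,fy=8,interpolation=cv2.INTER_CUBIC); cv2.imwrite('pics/c1t.png',a)
T=np.load('top.npy')
F=feat(T,'grey'); print((-F[160:188,315:340]).astype(int))
E
```

```text
clock: 26.48
position: [0.5182, -0.1885, 0.1294]
tool_rot: [0.019, 1.0, -0.001, 0.002]
wrist_force: [-0.1, 0.2, 0.4]
grip_width: 0.596
t26.48 pos [ 0.5182 -0.1885  0.1294] yaw(tool y) [[-0.999, 0.038, 0.003], [0.038, 0.999, -0.003], [-0.003, -0.003, -1.0]] F [-0.1   0.16  0.42] M [ 0.02 -0.04  0.03] g 0.596
[ 0.5079 -0.0793  0.078 ]
[ 0.5067 -0.1837  0.078 ]
[ 0.5024 -0.2718  0.078 ]
[[130 130 130 130 130 130 130 130 130 130 130 130 130 130 130 130 130 130
  130 130 130 130 130 130 130]
 [130 130 130 130 130 130 130 130 130 130 130 130 130 130 130 130 130 130
  130 130 130 130 130 130 130]
 [130 130 130 130 130 130 130 130 130 130 130 130 130 130 130 130 130 130
  130 130 130 130 130 130 130]
 [130 130 130 130 130 130 130 130 130 130 130 130 130 130 130 130 130 130
  130 130 130 130 130 130 130]
 [130 130 130 130 130 130 130 130 127 101  96 120 130 130 130 130 130 130
  130 130 130 130 130 130 130]
 [130 130 130 130 130 130 130 103  89 104 103 120 130 130 130 130 130 130
  130 130 130 130 130 130 130]
 [130 130 130 130 130 130 130  89  93 100 111 106 130 130 130 130 130 130
  130 130
[... 1527 characters left out ...]
30 130  70  72  74 130 130 130 130 130
  130 130 130 130 130 130 130]
 [130 130 130 130 130 130 130 130 130 128  74  60 130 130 130 130 130 130
  130 130 130 130 130 130 130]
 [130 130 130 130 130 130 130 130 130 130 130 130 130 130 130 130 130 130
  130 130 130 130 130 130 130]
 [130 130 130 130 130 130 130 130 130 130 130 130 130 130 130 130 130 130
  130 130 130 130 130 130 130]
 [130 130 130 130 130 130 130 130 130 130 130 130 130 130 130 130 130 130
  130 130 130 130 130 130 130]
 [130 130 130 130 130 130 130 130 130 130 130 130 130 130 130 130 130 130
  130 130 130 130 130 130 130]
 [130 130 130 130 130 130 130 130 130 130 130 130 130 130 130 130 130 130
  130 130 130 130 130 130 130]]
```

View pics/c1.png

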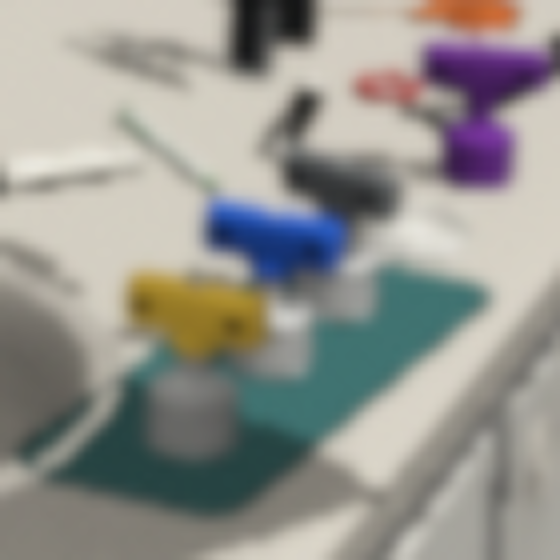

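View pics/c1t.png

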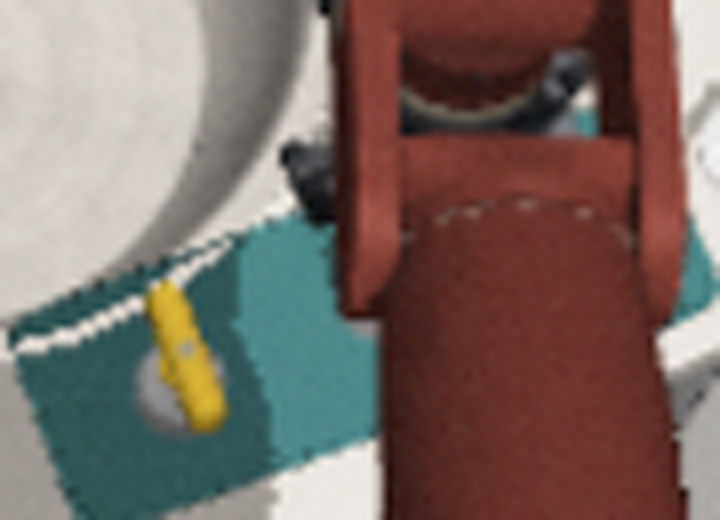

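```bash
python3 - <<'E'
from fit import *
# dot on handle top: centre marks
for z in(.08,.081): print(onz('top',(278.3,193.7),z).round(4),onz('top',(304.3,181.8),z).round(4),onz('top',(326,172.2),z).round(4))
im=np.load('side.npy')
for c,a in (((.5135,-.0817),-8),((.5125,-.1862),-2),((.5085,-.275),-21),((.5085,-.2805),-21)):
    p=proj('side',bar(*c,np.radians(a))); print(c,p.min(0).round(1),p.max(0).round(1))
S=im; 
print('grey side rows/cols')
V=im.max(-1)
print(V[176:192,284:312].astype(int))
E
python3 go.py .5085 -.2755 .105 159
```

```text
[ 0.5106 -0.081   0.08  ] [ 0.5086 -0.1861  0.08  ] [ 0.5057 -0.2749  0.08  ]
[ 0.5103 -0.0808  0.081 ] [ 0.5083 -0.1858  0.081 ] [ 0.5055 -0.2746  0.081 ]
(0.5135, -0.0817) [269.2 192.5] [289.  204.7]
(0.5125, -0.1862) [279.1 184.2] [298.3 195. ]
(0.5085, -0.275) [288.5 177.1] [305.4 188.6]
(0.5085, -0.2805) [288.9 176.7] [305.8 188.2]
grey side rows/cols
[[124 124 123 118 105  86  67  50  56  85 109 120 124 127 127 127 125 124
  124 123 124 122 121 116 105  89  90 111]
 [124 124 122 117 107 100  88  67  71  95 112 119 121 123 124 123 123 124
  123 124 123 124 124 121 116 100  90 102]
 [124 124 122 119 116 116 104  80  75  87  99 107 113 119 121 121 122 122
  123 123 124 124 123 123 119 104  85  85]
 [124 124 123 122 121 117  99  75  66  71  77  84  94 105 110 111 113 117
  120 121 123 123 124 124 119 104  83  74]
 [124 124 123 123 120 109  83  61  55  58  62  66  74  82  87  90  94 101
  108 112 117 123 127 126 121 105  83  73]
 [124 124 124 124 120 105  76  50  46  52  55  57  60  64  67  69  74  79
   85  92 106 125 138 136 128 115  91  80]
 [124 124 124 124 120 106  78  51  45  
[... 669 characters left out ...]
108 111 113 114 115 117 119 121 120 118 114 106  95  85  92 122 146
  163 180 200 215 221 222 216 208 200 193]
 [ 90 101 105 106 107 108 109 110 111 111 112 112 108  99  94 103 135 162
  179 192 204 212 218 221 219 215 211 207]
 [ 90  99 102 103 103 104 105 104 101  96  94  98 101  98  99 113 142 165
  178 188 194 201 209 215 215 215 215 213]
 [ 95  98 100 101 101 102 103 101  95  83  78  85  94  99 110 132 160 174
  177 179 180 186 196 202 205 207 208 210]]
t26.68 pos [ 0.5159 -0.1874  0.1247] yaw(tool y) [[-0.999, 0.038, -0.003], [0.038, 0.999, 0.0], [0.003, 0.0, -1.0]] F [ 0.18  0.49 -0.93] M [-0.08  0.02  0.01] g 0.598
linear [0.004, -0.0883, 0.0197] dr [-0.0002, -0.003, 0.328] q6 -2.016
```

```bash
python3 -m pendant '{"dr":[[0,-0.003,0.11],[0,-0.003,0.22],[0,-0.003,0.328],[0,-0.003,0.328],[0,-0.003,0.328]],"linear":[[0.002,-0.03,0],[0.003,-0.06,0],[0.004,-0.0883,0.01],[0.004,-0.0883,0.02],[0.004,-0.0883,0.02]],"hand":[60,60,60,60,60]}'; python3 go.py .5087 -.2755 .0468 159; python3 - <<'E'
from h import *
shot('side','k1.png',(260,150,60,60),9)
E
```

```text
clock: 27.3
position: [0.507, -0.2739, 0.1019]
tool_rot: [0.182, 0.983, 0.001, -0.002]
wrist_force: [-0.2, -0.6, -0.3]
grip_width: 0.596
t27.30 pos [ 0.507  -0.2739  0.1019] yaw(tool y) [[-0.934, 0.357, -0.004], [0.357, 0.934, 0.003], [0.005, 0.002, -1.0]] F [-0.2  -0.57 -0.33] M [-0.03  0.01  0.07] g 0.596
linear [-0.0024, -0.0009, 0.0551] dr [0.0016, -0.0049, 0.001] q6 -1.83
```

View pics/k1.png

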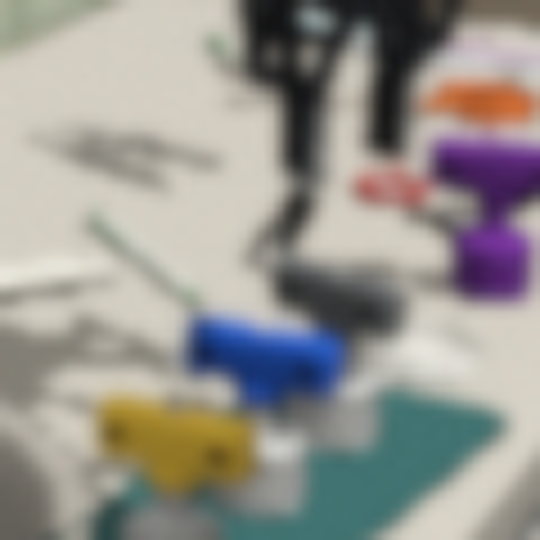

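The gripper straddles grey (fingers at columns 305 and 390, bar centre about 340). Descending and gripping.

```bash
python3 -m pendant '{"dr":[[0.001,-0.004,0],[0.001,-0.004,0],[0.001,-0.004,0],[0.001,-0.004,0]],"linear":[[-0.001,-0.001,0.02],[-0.001,-0.001,0.04],[-0.001,-0.001,0.055],[-0.001,-0.001,0.055]],"hand":[60,60,60,60]}'; python3 go.py .5087 -.2755 .0468 159
```

```text
clock: 27.85
position: [0.507, -0.2742, 0.046]
tool_rot: [0.181, 0.983, 0.001, -0.001]
wrist_force: [0.1, -0.3, 0.2]
grip_width: 0.601
t27.85 pos [ 0.507  -0.2742  0.046 ] yaw(tool y) [[-0.934, 0.357, -0.002], [0.357, 0.934, 0.002], [0.003, 0.001, -1.0]] F [ 0.11 -0.35  0.18] M [-0.04  0.05  0.03] g 0.601
linear [-0.0021, -0.0006, -0.0008] dr [0.001, -0.0026, 0.0018] q6 -1.831
```

```bash
python3 -m pendant '{"dr":[[0,0,0],[0,0,0],[0,0,0],[0,0,0],[0,0,0],[0,0,0]],"linear":[[0,0,0],[0,0,0],[0,0,0],[0,0,0],[0,0,0],[0,0,0]],"hand":[0,0,0,0,0,0]}'; python3 go.py .5087 -.2755 .19 159; python3 - <<'E'
from h import *
shot('side','k2.png',(260,150,60,60),9)
E
```

```text
clock: 28.6
position: [0.5076, -0.2747, 0.0469]
tool_rot: [0.181, 0.983, 0.0, -0.0]
wrist_force: [-0.4, 0.0, 6.2]
grip_width: 0.193
t28.60 pos [ 0.5076 -0.2747  0.0469] yaw(tool y) [[-0.934, 0.357, -0.001], [0.357, 0.934, 0.001], [0.001, 0.001, -1.0]] F [-0.42  0.    6.16] M [ 0.01 -0.04 -0.01] g 0.193
linear [-0.0012, -0.0003, -0.1431] dr [0.0005, -0.0009, 0.0018] q6 -1.831
```

View pics/k2.png

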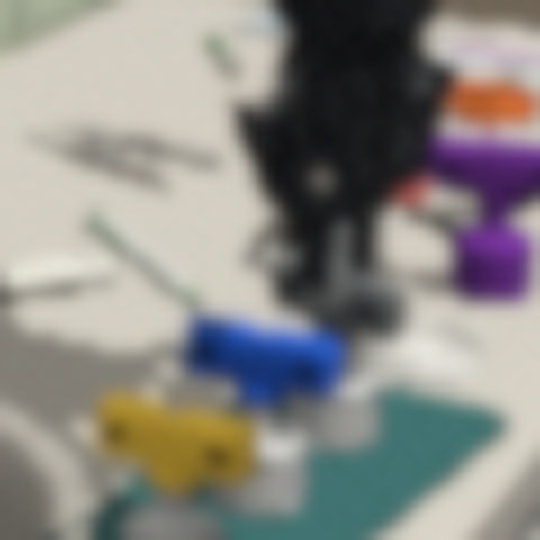

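```bash
python3 -m pendant '{"dr":[[0,0,0],[0,0,0],[0,0,0],[0,0,0]],"linear":[[0,0,-0.03],[0,0,-0.08],[0,0,-0.145],[0,0,-0.145]],"hand":[0,0,0,0]}'; python3 go.py .577 .313 .19 145
```

```text
clock: 29.15
position: [0.5102, -0.2765, 0.198]
tool_rot: [0.181, 0.983, -0.002, 0.004]
wrist_force: [-0.1, -0.4, 0.1]
grip_width: 0.191
t29.15 pos [ 0.5102 -0.2765  0.198 ] yaw(tool y) [[-0.934, 0.357, 0.008], [0.357, 0.934, -0.005], [-0.009, -0.002, -1.0]] F [-0.08 -0.39  0.1 ] M [-0.02 -0.03  0.01] g 0.191
linear [0.1479, 0.5746, 0.0055] dr [-0.001, 0.0091, 0.2463] q6 -1.831
```

```bash
python3 -m pendant '{"dr":[[0,0.005,0.03],[0,0.009,0.05],[0,0.009,0.08],[0,0.009,0.1],[0,0.009,0.13],[0,0.009,0.16],[0,0.009,0.19],[0,0.009,0.22],[0,0.009,0.24],[0,0.009,0.246]],"linear":[[0.015,0.058,0],[0.03,0.115,0],[0.044,0.172,0],[0.059,0.23,0],[0.074,0.287,0],[0.089,0.345,0],[0.104,0.402,0],[0.118,0.46,0],[0.133,0.517,0],[0.148,0.574,0]],"hand":[0,0,0,0,0,0,0,0,0,0]}'; python3 go.py .577 .313 .19 145; python3 -m pendant '{"dr":[[0,0,0],[0,0,0]],"linear":[[0,0,0],[0,0,0]],"hand":[0,0]}'; python3 go.py .577 .313 .19 145
```

```text
clock: 30.4
position: [0.5754, 0.314, 0.1927]
tool_rot: [0.301, 0.954, -0.002, -0.002]
wrist_force: [0.5, -0.5, -0.1]
grip_width: 0.19
t30.40 pos [0.5754 0.314  0.1927] yaw(tool y) [[-0.819, 0.573, -0.004], [0.573, 0.819, -0.003], [0.002, -0.004, -1.0]] F [ 0.49 -0.51 -0.11] M [-0.01 -0.04 -0.02] g 0.19
linear [-0.0019, 0.0001, 0.0027] dr [-0.0045, -0.0018, 0.0001] q6 -0.573
clock: 30.65
position: [0.5741, 0.3135, 0.19]
tool_rot: [0.3, 0.954, -0.004, -0.003]
wrist_force: [0.5, -0.6, -1.6]
grip_width: 0.191
t30.65 pos [0.5741 0.3135 0.19  ] yaw(tool y) [[-0.82, 0.573, -0.008], [0.573, 0.82, -0.005], [0.004, -0.009, -1.0]] F [ 0.46 -0.6  -1.63] M [ 0.03 -0.04  0.01] g 0.191
linear [-0.0026, 0.0013, 0.0] dr [-0.0085, -0.0037, 0.0008] q6 -0.574
```

```bash
python3 -m pendant '{"dr":[[-0.008,-0.004,0],[-0.008,-0.004,0],[-0.008,-0.004,0]],"linear":[[-0.0025,0.001,0.005],[-0.0025,0.001,0.005],[-0.0025,0.001,0.005]],"hand":[0,0,0]}'; python3 - <<'E'
from fit import *
im=avg('side',4); np.save('h4side.npy',im)
a=cv2.resize(im[170:260,160:260,::-1].clip(0,255).astype(np.uint8),None,fx=6,fy=6,interpolation=cv2.INTER_CUBIC); cv2.imwrite('pics/h4.png',a)
S=im.mean(-1)
for r in range(207,217): print(r,S[r,200:226].astype(int))
o=st(); 
E
python3 go.py .577 .313 .17 145
```

```text
clock: 31.02
position: [0.5768, 0.3119, 0.185]
tool_rot: [0.301, 0.954, -0.0, 0.0]
wrist_force: [-0.6, -0.1, -0.9]
grip_width: 0.189
207 [221 232 233 231 219 186 152 137 134 133 133 133 135 146 175 204 213 209
 194 175 166 165 162 161 160 158]
208 [219 230 230 224 203 168 143 139 137 135 136 143 155 168 188 207 211 203
 186 167 164 165 164 163 162 161]
209 [214 223 216 200 173 143 134 139 142 143 150 162 179 193 202 205 198 187
 170 155 161 166 166 164 163 161]
210 [198 198 183 164 138 117 116 125 135 146 157 168 179 190 194 188 175 164
 152 147 160 168 168 167 164 162]
211 [170 162 147 136 120 106 104 111 122 134 143 151 158 165 168 166 158 151
 145 148 163 172 171 169 167 165]
212 [136 137 128 122 113 104 102 108 115 125 133 139 143 150 154 154 153 149
 145 150 167 175 175 173 170 168]
213 [111 119 116 111 106 101 101 107 116 125 133 139 144 148 151 152 152 150
 147 155 173 178 177 174 172 170]
214 [ 93 104 110 115 115 109 104 108 116 125 133 139 143 149 151 152 153 151
 153 168 187 190 185 180 174 171]
215 [ 93 112 136 158 162 142 118 111 115 124 132 138 144 149 153 154 155 156
 165 190 211 213 206 198 187 179]
216 [137 163 191 212 213 188 150 124 120 126 132 139 145 150 154 157 159 166
 184 211 229 231 230 224 213 203]
t31.23 pos [0.5769 0.3127 0.1854] yaw(tool y) [[-0.819, 0.573, 0.001], [0.573, 0.819, -0.0], [-0.001, 0.0, -1.0]] F [ 0.3   0.04 -0.98] M [0.03 0.05 0.03] g 0.191
t31.23 pos [0.5769 0.3127 0.1854] yaw(tool y) [[-0.819, 0.573, 0.001], [0.573, 0.819, -0.0], [-0.001, 0.0, -1.0]] F [ 0.3   0.04 -0.98] M [0.03 0.05 0.03] g 0.191
linear [0.0001, 0.0003, 0.0154] dr [0.0001, 0.0007, 0.0005] q6 -0.577
```

View pics/h4.png

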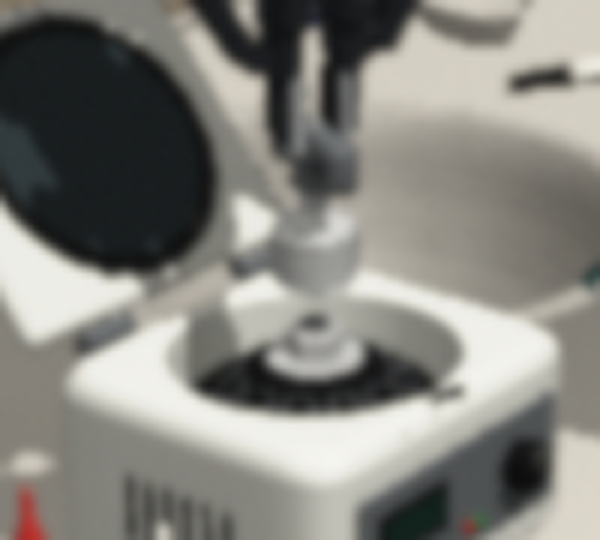

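```bash
python3 -m pendant '{"dr":[[0,0,0],[0,0,0],[0,0,0]],"linear":[[0,0.0003,0.01],[0,0.0003,0.02],[0,0.0003,0.02]],"hand":[0,0,0]}'; python3 go.py .577 .313 .16 145;  python3 -m pendant '{"dr":[[0,0,0],[0,0,0],[0,0,0],[0,0,0]],"linear":[[0,0,0.002],[0,0,0.004],[0,0,0.006],[0,0,0.008]],"hand":[0,0,0,0]}'; python3 go.py .577 .313 .147 145
```

```text
clock: 31.6
position: [0.576, 0.3125, 0.1632]
tool_rot: [0.3, 0.954, -0.001, -0.001]
wrist_force: [0.5, 0.6, -1.2]
grip_width: 0.192
t31.60 pos [0.576  0.3125 0.1632] yaw(tool y) [[-0.819, 0.573, -0.003], [0.573, 0.819, -0.002], [0.001, -0.003, -1.0]] F [ 0.54  0.61 -1.21] M [-0.02 -0.02 -0.03] g 0.192
linear [-0.0006, 0.001, 0.0032] dr [-0.0029, -0.0013, 0.0006] q6 -0.577
clock: 32.1
position: [0.5767, 0.3128, 0.1565]
tool_rot: [0.3, 0.954, -0.001, -0.0]
wrist_force: [0.3, 0.5, -0.9]
grip_width: 0.193
t32.10 pos [0.5767 0.3128 0.1565] yaw(tool y) [[-0.82, 0.573, -0.001], [0.573, 0.82, -0.001], [0.0, -0.001, -1.0]] F [ 0.31  0.49 -0.86] M [-0.01 -0.15  0.01] g 0.193
linear [-0.0001, 0.0004, 0.0095] dr [-0.0012, -0.0, 0.0006] q6 -0.577
```

```bash
python3 -m pendant '{"dr":[[0,0,0],[0,0,0],[0,0,0],[0,0,0],[0,0,0]],"linear":[[0,0,0.003],[0,0,0.006],[0,0,0.009],[0,0,0.011],[0,0,0.012]],"hand":[0,0,0,0,0]}'; python3 go.py .577 .313 .1463 145
```

```text
clock: 32.72
position: [0.5773, 0.3126, 0.1464]
tool_rot: [0.3, 0.954, -0.0, 0.0]
wrist_force: [-1.1, -2.8, 8.3]
grip_width: 0.192
t32.73 pos [0.5773 0.3126 0.1464] yaw(tool y) [[-0.819, 0.573, 0.001], [0.573, 0.819, -0.001], [-0.001, -0.001, -1.0]] F [-1.07 -2.79  8.31] M [-0.48  0.26  0.1 ] g 0.192
linear [0.0005, 0.0001, 0.0001] dr [-0.0006, 0.0012, 0.0005] q6 -0.577
```

Grey drops to the washer (same height as yellow did). Holding, then turning clockwise in stages and watching the torque.

```bash
python3 -m pendant '{"dr":[[0,0,0],[0,0,0],[0,0,0],[0,0,0.1],[0,0,0.2],[0,0,0.3],[0,0,0.4],[0,0,0.4]],"linear":[[0,0,0.001],[0,0,0.001],[0,0,0.001],[0,0,0.001],[0,0,0.001],[0,0,0.001],[0,0,0.001],[0,0,0.001]],"hand":[0,0,0,0,0,0,0,0]}'; python3 go.py .577 .313 .1463 145
```

```text
clock: 33.72
position: [0.5776, 0.3126, 0.1465]
tool_rot: [0.484, 0.875, -0.0, 0.001]
wrist_force: [-2.1, -0.9, 5.5]
grip_width: 0.188
t33.73 pos [0.5776 0.3126 0.1465] yaw(tool y) [[-0.531, 0.847, 0.001], [0.847, 0.531, -0.001], [-0.002, 0.001, -1.0]] F [-2.15 -0.88  5.51] M [-0.32  0.26 -0.1 ] g 0.188
linear [0.0007, -0.0003, 0.0002] dr [0.0002, 0.0018, -0.4001] q6 -0.176
```

```bash
python3 -m pendant '{"dr":[[0,0,0.1],[0,0,0.2],[0,0,0.25],[0,0,0.25]],"linear":[[0,0,0.001],[0,0,0.001],[0,0,0.001],[0,0,0.001]],"hand":[0,0,0,0]}'; python3 go.py .577 .313 .1463 145;python3 -m pendant '{"dr":[[0,0,0.08],[0,0,0.15],[0,0,0.15]],"linear":[[0,0,0.001],[0,0,0.001],[0,0,0.001]],"hand":[0,0,0]}'; python3 go.py .577 .313 .1463 99
```

```text
clock: 34.22
position: [0.5775, 0.3126, 0.1465]
tool_rot: [0.59, 0.808, -0.0, 0.001]
wrist_force: [-2.5, -2.1, 5.8]
grip_width: 0.191
t34.23 pos [0.5775 0.3126 0.1465] yaw(tool y) [[-0.305, 0.952, 0.001], [0.952, 0.305, -0.001], [-0.002, 0.001, -1.0]] F [-2.46 -2.08  5.79] M [-0.32  0.38  0.02] g 0.191
linear [0.0006, -0.0004, 0.0002] dr [0.0002, 0.0018, -0.6503] q6 0.074
clock: 34.6
position: [0.5775, 0.3126, 0.1465]
tool_rot: [0.649, 0.761, -0.0, 0.001]
wrist_force: [-1.4, -2.0, 5.5]
grip_width: 0.191
t34.60 pos [0.5775 0.3126 0.1465] yaw(tool y) [[-0.159, 0.987, 0.001], [0.987, 0.159, -0.001], [-0.002, 0.001, -1.0]] F [-1.42 -1.97  5.49] M [-0.35  0.38  0.02] g 0.191
linear [0.0005, -0.0004, 0.0002] dr [0.001, 0.0016, 0.0023] q6 0.225
```

```bash
python3 -m pendant '{"dr":[[0,0,0.08],[0,0,0.15],[0,0,0.15]],"linear":[[0,0,0.001],[0,0,0.001],[0,0,0.001]],"hand":[0,0,0]}'; python3 go.py .577 .313 .1463 99;python3 -m pendant '{"dr":[[0,0,0.08],[0,0,0.12],[0,0,0.12]],"linear":[[0,0,0.001],[0,0,0.001],[0,0,0.001]],"hand":[0,0,0]}'; python3 go.py .577 .313 .1463 99
```

```text
clock: 34.98
position: [0.5774, 0.3126, 0.1465]
tool_rot: [0.704, 0.71, -0.0, 0.001]
wrist_force: [-1.5, -1.4, 5.2]
grip_width: 0.189
t34.98 pos [0.5774 0.3126 0.1465] yaw(tool y) [[-0.009, 1.0, 0.001], [1.0, 0.009, -0.001], [-0.002, 0.001, -1.0]] F [-1.49 -1.41  5.19] M [-0.33  0.39 -0.  ] g 0.189
linear [0.0004, -0.0004, 0.0002] dr [0.0011, 0.0016, -0.148] q6 0.375
clock: 35.35
position: [0.5774, 0.3126, 0.1465]
tool_rot: [0.745, 0.667, -0.0, 0.001]
wrist_force: [-2.8, -2.3, 6.1]
grip_width: 0.187
t35.35 pos [0.5774 0.3126 0.1465] yaw(tool y) [[0.11, 0.994, 0.001], [0.994, -0.11, -0.002], [-0.002, 0.002, -1.0]] F [-2.85 -2.25  6.15] M [-0.31  0.38  0.45] g 0.187
linear [0.0003, -0.0004, 0.0002] dr [0.0013, 0.0018, -0.267] q6 0.494
```

Mz jumped to +0.45 N m at yaw 84°, which is the stop. I'll press a little further to confirm it rises, then hold.

```bash
python3 -m pendant '{"dr":[[0,0,0.04],[0,0,0.04],[0,0,0.04]],"linear":[[0,0,0.001],[0,0,0.001],[0,0,0.001]],"hand":[0,0,0]}'; python3 go.py .577 .313 .1463 99;python3 -m pendant '{"dr":[[0,0,0.04],[0,0,0.04],[0,0,0.04],[0,0,0.04]],"linear":[[0,0,0.001],[0,0,0.001],[0,0,0.001],[0,0,0.001]],"hand":[0,0,0,0]}'; python3 go.py .577 .313 .1463 99; python3 - <<'E'
from h import *
shot('side','end.png',(160,150,180,120),4.4)
st()
E
```

```text
clock: 35.72
position: [0.5774, 0.3126, 0.1465]
tool_rot: [0.758, 0.653, -0.0, 0.001]
wrist_force: [-2.4, -1.6, 4.9]
grip_width: 0.192
t35.73 pos [0.5774 0.3126 0.1465] yaw(tool y) [[0.148, 0.989, 0.001], [0.989, -0.148, -0.002], [-0.002, 0.002, -1.0]] F [-2.42 -1.55  4.87] M [-0.28  0.35  0.46] g 0.192
linear [0.0003, -0.0004, 0.0002] dr [0.0015, 0.002, -0.3055] q6 0.533
clock: 36.22
position: [0.5773, 0.3126, 0.1465]
tool_rot: [0.77, 0.638, -0.0, 0.001]
wrist_force: [-2.4, -1.7, 5.0]
grip_width: 0.187
t36.23 pos [0.5773 0.3126 0.1465] yaw(tool y) [[0.186, 0.983, 0.002], [0.983, -0.186, -0.002], [-0.002, 0.002, -1.0]] F [-2.43 -1.68  5.  ] M [-0.32  0.33  0.61] g 0.187
linear [0.0003, -0.0004, 0.0002] dr [0.0017, 0.0025, -0.3437] q6 0.572
t36.27 pos [0.5773 0.3126 0.1465] yaw(tool y) [[0.185, 0.983, 0.002], [0.983, -0.185, -0.002], [-0.002, 0.002, -1.0]] F [-1.6  -2.01  5.95] M [-0.33  0.3   0.59] g 0.191
```

View pics/end.png

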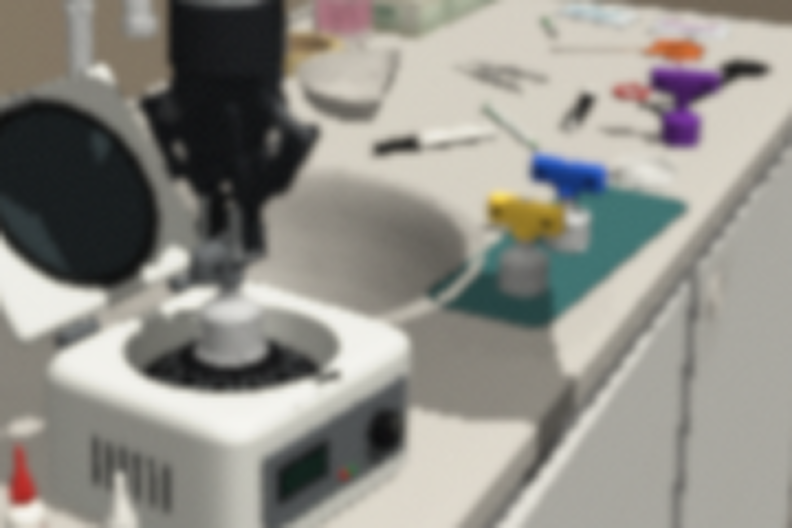

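Last picture: the grey key sits over the washer at (232,330), yellow (525,240) and blue (570,195) stand on the mat, and the bottles are in place. Torque is well above the 0.08 N m friction, with no change in sideways force. Handing in.

```bash
python3 - <<'E'
from workcell import env
print(env.hand_in())
from h import *
st()
E
```

```text
the job is handed in; nothing more can be done
None
the job is handed in; nothing more can be done
```

The grey key fits the nut. I pushed it down to the washer, turned it clockwise until it met a hard stop, and handed the job in still gripping it. No verdict was reported.

**Keys that did not fit:**
- **Yellow:** it reached the washer but turned 88° with no stop, so it is the 30 mm key. I stood it back on the mat.
- **Blue:** it stopped about 14 mm above the washer, at nut-top height. A 43° sweep and a few sideways shifts did not make it drop, so it is the 20 mm key. I stood it back on the mat.

**Last checks, at 36.3 s:**
- **Seating:** the grey key's rim was at about z = 0.1026 m, the same height as yellow's rim on the washer. It was upright to within 0.003 rad and under about 5 N of downward push.
- **Tightness:** the torque rose from about 0 to 0.45, then about 0.6 N m, against roughly 0.08 N m of friction. The sideways force barely changed.
- **Bystanders:** the last picture showed yellow and blue upright on the mat, and the two bottles and the dish apparently undisturbed. I checked these by eye only.

**Not directly confirmed:**
- **Nut angle:** I never saw it; "tight" comes from the torque alone. The gripper turned about 5° more after the torque rose, which I put down to give in the grip.
- **Nut centre:** the arm hid the nut from the top camera, so its position along the side camera's line of sight rests on the first top picture and on how the keys seated.

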